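# Sweep leftover spacers off the assembly platform

### The arm

A 6-joint arm with a two-finger parallel gripper is mounted at the origin on the work surface. World frame = base frame: x ahead of the robot, y to its left, z up, the work surface at z = 0. Lengths are in m, angles in degrees, forces in N, time in s.
With the tool pointing down it reaches from about 0.375 to 0.9 m from the base axis. Payload 3.1 kg.
Tool frame: the origin (TCP) lies midway between the tips of the shut fingers; the grasp point (between the pads) lies bot.hold_point_z behind it (bot.hold_point_z is the distance from the TCP to the grasp point, in m); z points along the fingers, y is the direction in which the jaws open and shut (so a half turn about z gives the same grasp; the last joint's range is limited). The gripper opens to 87 mm and grips with 3 to 60 N. Pads are 19 mm wide; open, the fingers measure 117 mm over their backs; the gripper's body (75 mm by 190 mm) begins 51 mm behind the grasp point.
Start: joints at [-10.227, 30.224, 82.088, -0, 67.689, -10.227], TCP at [0.625, 0, 0.223] pointing down, gripper open.
Joint ranges: [-176.69, 176.69], [-43.24, 126.21], [12.49, 139.97], [-82, 262], [0, 151.66], [-163.58, 163.58]. Speed limits (degrees/s): [159.86, 159.86, 180, 180, 180, 180].

### API

Orientations are given as a 3x3 rotation matrix whose columns are the frame's x, y, z axes.
In Python, from rig import bot, vision, order gives the robot as it stands. The module is installed in compiled form; this text tells all that it offers.
- The arm moves only by the tool move_arm, never from a script. Its argument "moves" is a list of rows, each an object of numbers: "hand": the finger opening in mm, from 0 to 87; "x", "y", "z": the shift along the tool's x, y, z in units of 25 mm (1.0 is 25 mm); "wx", "wy", "wz": the turn, a rotation vector about the tool's x, y, z in degrees. In form: [{"hand": .., "x": .., "y": .., "z": .., "wx": .., "wy": .., "wz": ..}, ...]. A call has 1 to 20 rows; each row shifts and turns the commanded pose from where the row before left it, along the tool's axes as they then stand; what a row does not reach is not made up. A row lasts 1/10 s, in which the tool goes at most 50 mm and 8.59 degrees, less where a joint would pass 70% of its speed; a pose out of reach is approached as far as the arm can. A call is refused whole if a number of a shift passes 1 or a number of a turn 8.59, either way. A call with a gripper value outside its range is refused whole. The fingers move at their own pace and stop on an object; the grip force is fixed at half the most. Time passes only in rows, so rows that do not move let the fingers close. It gives the time, the measured TCP pose, the force and the opening at its end, in the units of the state.
- bot.read_state(): the state, without advancing time (a new reading comes with each control period).
- vision.capture(name): name is "scene" or "side" or "wrist"; returns a dict with "image" (420x560x3 uint8, red, green, blue), "z_map" (420x560 float32, m along the optical axis (not along the pixel's ray), 0 where there is no reading), "fx", "fy", "cx", "cy" (pixels), "k1" (the pictures are not rectified: a ray, as slopes to the right and down, at radius r is drawn at 1 + k1 r^2 times it, then the intrinsics apply), "pose" (4x4, takes a point from camera to world coordinates); the wrist camera has in their place "hand_eye" (4x4, takes a point from camera to tool coordinates, whose origin is the TCP and whose axes are the flange's). Camera axes: x right, y down, z forward; pixel columns grow to the right and rows downward; lengths in m; the calibration is good to about 2 mm. A picture is of the moment at which its call begins: read the wrist's pose just before it.
- order.hand_in(): hands the job in, once; it reports no verdict.
The state is a dict: "time_s": time; "joint_positions": joint angles; "qvel": joint speeds; "tau": joint torques, N m; "position": TCP position; "tcp_rot": TCP orientation; "force": force on the tool from outside, world axes, zero at the start; "moment": the same for the moment, N m; "opening": opening from 0.0 (shut) to 1.0 (fully open).
Only numpy, scipy, OpenCV 4.12 (cv2) and the standard library are available. Lean on these libraries where they do the work, as an engineer would, in place of code of your own. Each camera call takes 0.05 s, during which the arm holds its last target.

### The job

Clear the assembly platform for the next job: with closed fingers, sweep the four leftover brass spacers across the mat and over the platform's open edge into the plain empty tray, not into the divided kit tray. Push them only, never pick them up, and leave the board, the capacitor, the jar and everything on the bench where they are.

Things in the scene. Friction and masses are not known exactly. Their poses are not given: they have to be found in the camera images.
- platform: raised assembly platform, fixed to the bench; origin at bench level under its middle, z up. Its grey mat is 250 mm (x) by 300 mm (y), its top 56 mm above the bench. Along both x edges (+-125 mm) stands a 4 mm thick aluminium angle, 15 mm above the mat. Both y edges (+-150 mm) are open, with no lip; each overhangs a tray
- cradle (a point): centre of the black board cradle fixed in the middle of the platform, on the mat top; axes as the platform's. Cradle 58 mm (x) by 90 mm (y), 17 mm tall. The spacers lie in the two strips between cradle and edge angles (about 68 to 92 mm either side in x), other parts in the middle strip (|x| below 30 mm); nothing on the platform is taller than 40 mm
- bin: plain undivided empty black tray, fixed on the bench under one open y edge of the platform (left or right); 300 mm (x, parallel to platform x) by 130 (y) by 40 mm high, walls and floor 4 mm; origin at the centre of its underside. Rim 16 mm below the mat top, tucked 12 mm under the platform's edge, so parts pushed over the edge fall in
- kit_tray: black tray of the same outer size divided into six filled compartments, fixed under the other open edge; origin at the centre of its underside
- spacer1: one of four identical leftover brass hexagon spacers, 10 mm across flats (11.5 mm across corners), 30 mm long, about 17 g; it lies on the platform's mat, origin at its centre (5 mm above the mat), x axis along its length; it slides or tumbles over when pushed
- spacer2: one of four identical leftover brass hexagon spacers, 10 mm across flats (11.5 mm across corners), 30 mm long, about 17 g; it lies on the platform's mat, origin at its centre (5 mm above the mat), x axis along its length; it slides or tumbles over when pushed
- spacer3: one of four identical leftover brass hexagon spacers, 10 mm across flats (11.5 mm across corners), 30 mm long, about 17 g; it lies on the platform's mat, origin at its centre (5 mm above the mat), x axis along its length; it slides or tumbles over when pushed
- spacer4: one of four identical leftover brass hexagon spacers, 10 mm across flats (11.5 mm across corners), 30 mm long, about 17 g; it lies on the platform's mat, origin at its centre (5 mm above the mat), x axis along its length; it slides or tumbles over when pushed
- board: green circuit board 47 x 76 mm with components to 14 mm above its underside, lying loose in the cradle; origin at the centre of its underside, 10 mm above the mat
- capacitor: upright dark capacitor, 25 mm diameter, 40 mm tall, loose on the mat in the middle strip; origin at the centre of its underside
- jar: upright white jar with black cap, 39 mm diameter, 35 mm tall, loose on the mat in the middle strip; origin at the centre of its underside
- cup: open paper-white cup, 74 mm diameter, 90 mm tall, on the bench to the left of the platform; origin at the centre of its underside
- tape: grey tape roll lying flat on the bench to the left, 90 mm diameter, 24 mm high; origin at the centre of its underside
- screwdriver: screwdriver with grey handle lying on the bench to the right of the platform, along its own x axis, handle to -x
- meter: dark hand meter 140 x 72 x 42 mm lying on the bench to the right; origin at the centre of its underside

How it is judged (in metres and radians):
At the end, for the whole second after the job is handed in: All four spacers lie at rest inside the plain undivided tray (centres within its walls and below its rim) (x of spacer1 in the frame of bin between -0.147 and 0.147 m and y of spacer1 in the frame of bin between -0.062 and 0.062 m and z of spacer1 in the frame of bin between 0.002 and 0.036 m and linear speed of each of spacer1, spacer2, spacer3, spacer4 below 0.03 m/s and x of spacer2 in the frame of bin between -0.147 and 0.147 m and y of spacer2 in the frame of bin between -0.062 and 0.062 m and z of spacer2 in the frame of bin between 0.002 and 0.036 m and x of spacer3 in the frame of bin between -0.147 and 0.147 m and y of spacer3 in the frame of bin between -0.062 and 0.062 m and z of spacer3 in the frame of bin between 0.002 and 0.036 m and x of spacer4 in the frame of bin between -0.147 and 0.147 m and y of spacer4 in the frame of bin between -0.062 and 0.062 m and z of spacer4 in the frame of bin between 0.002 and 0.036 m); the robot touches nothing.
It fails at once if a spacer is lifted (its centre more than 18 mm above the mat) (height (world z) of any of spacer1, spacer2, spacer3, spacer4 above 0.074 m).
It fails at once if the board, capacitor, jar, cup, tape roll, screwdriver or meter is moved by more than 10 mm or one that stands is tipped (distance of any of board, capacitor, jar, cup, tape, screwdriver, meter from where it was at the start of the episode above 0.01 m or angle between any of board, capacitor, jar, cup's own z axis and vertical above 0.35 rad).
It also fails if it takes over 69 s, if anything falls off the work surface, if the arm or the gripper's body presses on something with over 40 N, if the wrist force passes 120 N, or if a joint passes its speed limit or range.

## Working session

There is one attempt and no reset: what is moved stays moved. The work goes in short steps, Python scripts to look and compute and a tool call to move; the robot and the scene stay as the last step left them, time stands still between calls to the robot, and variables do not carry over. Pictures are saved under pics/ and viewed, and the job is handed in when it is done.

Besides the shell and the picture viewer there is one more tool, called after "Request:" in YAML: its name, and indented under it one key for each argument. move_arm: Moves the arm, as the interface text tells. Its arguments: {"type":"object","properties":{"moves":{"type":"array"}},"required":["moves"]}

```bash
mkdir -p pics; python3 - <<'E'
from rig import bot, vision
import cv2, numpy as np
s=bot.read_state();print(s['time_s'],s['position'],np.round(s['tcp_rot'],3),s['opening'],bot.hold_point_z)
for n in ('scene','side','wrist'):
    c=vision.capture(n); cv2.imwrite(f'pics/{n}0.png',c['image'][:,:,::-1]); np.savez(f'{n}0.npz',**c)
    print(n,c['fx'],c['k1'],np.round(c.get('pose',c.get('hand_eye')),3))
E
```

```text
0.0 [6.24247042e-01 1.37860012e-04 2.21565571e-01] [[ 0.     1.    -0.002]
 [ 1.    -0.     0.   ]
 [ 0.    -0.002 -1.   ]] 0.9981923101492391 0.0187
scene 446.1672696819804 -0.07362259632227995 [[ 0.285  0.819 -0.499  1.169]
 [ 0.958 -0.252  0.134 -0.179]
 [-0.015 -0.516 -0.856  1.173]
 [ 0.     0.     0.     1.   ]]
side 445.1449586899784 -0.09663392929711465 [[-0.998 -0.058  0.04   0.459]
 [-0.067  0.598 -0.799  1.177]
 [ 0.022 -0.8   -0.6    0.943]
 [ 0.     0.     0.     1.   ]]
wrist 374.00819098322523 -0.08417047794135453 [[ 0.001 -0.954 -0.299  0.081]
 [ 1.     0.     0.001  0.   ]
 [-0.001 -0.299  0.954 -0.163]
 [ 0.     0.     0.     1.   ]]
```

View pics/scene0.png

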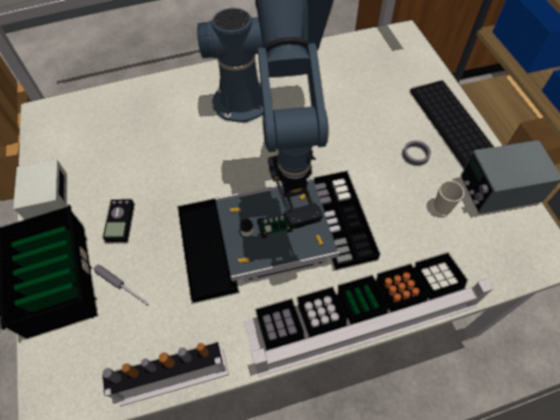

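View pics/side0.png

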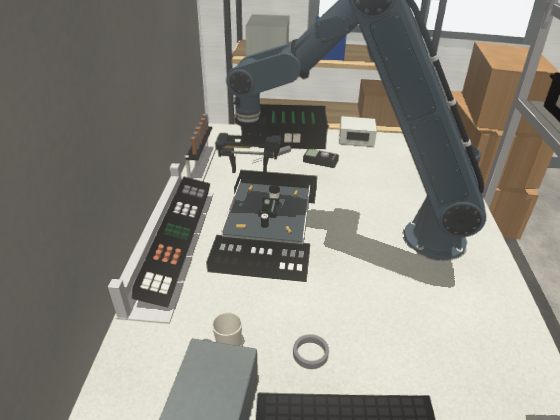

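View pics/wrist0.png

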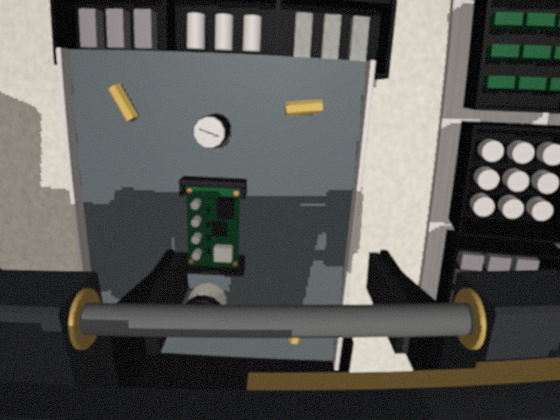

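The scene view puts the plain tray on the right (−y, about px 205,250) and the kit tray on the left (about 345,215), so the sweep goes toward −y. The wrist view shows spacers at (122,102), (304,107) and (294,338). Next I measure them.

```bash
cat > h.py <<'E'
import numpy as np, cv2
def cloud(c,T):
    K=np.array([[c['fx'],0,c['cx']],[0,c['fy'],c['cy']],[0,0,1.]])
    v,u=np.mgrid[0:420,0:560]
    uv=np.stack([u,v],-1).reshape(-1,1,2).astype(float)
    n=cv2.undistortPoints(uv,K,np.array([c['k1'],0,0,0.])).reshape(420,560,2)
    z=c['z_map'].astype(float)
    P=np.concatenate([n*z[...,None],z[...,None]],-1)
    W=P@T[:3,:3].T+T[:3,3]; W[z==0]=np.nan
    return W
def tool(s):
    T=np.eye(4);T[:3,:3]=np.array(s['tcp_rot']);T[:3,3]=s['position'];return T
def spacers(c,W):
    hsv=cv2.cvtColor(c['image'],cv2.COLOR_RGB2HSV)
    m=((hsv[...,0]>12)&(hsv[...,0]<32)&(hsv[...,1]>120)&(hsv[...,2]>70)).astype(np.uint8)
    n,l,st,ce=cv2.connectedComponentsWithStats(m)
    for i in range(1,n):
        if st[i,4]<8: continue
        p=W[l==i]; p=p[~np.isnan(p[:,0])]
        if len(p)<5: continue
        md=np.median(p,0)
        if not(0.4<md[0]<0.9 and -0.4<md[1]<0.35 and md[2]<0.12): continue
        (cx,cy),(w,h),a=cv2.minAreaRect((p[:,:2]*1000).astype(np.float32))
        d=cv2.boxPoints(((cx,cy),(w,h),a)); e=d[1]-d[0];f=d[2]-d[1]
        e=e if np.hypot(*e)>np.hypot(*f) else f
        print(ce[i].round(),st[i,4],'ctr',round(cx),round(cy),'z',round(md[2]*1000),'LxW',round(max(w,h)),round(min(w,h)),'ang',round(np.degrees(np.arctan2(e[1],e[0]))%180))
E
python3 - <<'E'
from h import *
from rig import bot
for n in ('scene','side','wrist'):
    c=dict(np.load(n+'0.npz')); T=c['pose'] if 'pose' in c else tool(bot.read_state())@c['hand_eye']
    W=cloud(c,T); print(n); spacers(c,W)
    # mat
    m=(abs(W[...,2]-.056)<.004)&(W[...,0]>.4)&(W[...,0]<.9)&(abs(W[...,1])<.4)
    p=W[m]; print('mat',len(p),p.min(0),p.max(0),cv2.minAreaRect((p[:,:2]*1000).astype(np.float32)))
    np.save(n+'W.npy',W)
# wrist points
W=np.load('wristW.npy')
for u,v in [(60,48),(373,62),(160,352),(335,358),(209,130),(182,182),(245,182),(240,270),(68,100),(348,200),(352,150),(345,250),(205,290),(294,338)]: print((u,v),W[v,u].round(3))
E
```

```text
scene
[302. 196.] 26 ctr 567 45 z 64 LxW 178 15 ang 161
[235. 209.] 41 ctr 483 -133 z 64 LxW 33 15 ang 62
[319. 240.] 40 ctr 647 69 z 64 LxW 30 14 ang 3
[243. 260.] 44 ctr 642 -148 z 64 LxW 30 18 ang 82
mat 7072 [ 0.43324912 -0.19151276  0.05200015] [0.89842714 0.39512836 0.05999952] ((665.83544921875, 101.87632751464844), (586.75390625, 464.89007568359375), 89.96891021728516)
side
[240. 226.] 16 ctr 647 73 z 64 LxW 24 10 ang 179
[288. 229.] 15 ctr 496 73 z 66 LxW 27 7 ang 111
mat 3959 [ 0.43502762 -0.37988664  0.05200637] [0.898549   0.39696575 0.05999634] ((665.9796142578125, 7.75360107421875), (462.7406005859375, 777.0532836914062), 0.24076619744300842)
wrist
[123. 102.] 465 ctr 494 73 z 66 LxW 30 11 ang 116
[304. 107.] 447 ctr 647 68 z 66 LxW 30 10 ang 4
[189. 190.] 16 ctr 548 -2 z 69 LxW 4 4 ang 134
[236. 193.] 17 ctr 589 -5 z 69 LxW 5 4 ang 45
[191. 261.] 10 ctr 545 -70 z 69 LxW 4 4 ang 166
[294. 340.] 45 ctr 638 -69 z 66 LxW 189 8 ang 93
mat 65372 [ 0.4386813  -0.19260426  0.0520013 ] [0.8958833  0.15775012 0.05999932] ((665.2054443359375, -25.691085815429688), (463.5622253417969, 335.524169921875), 6.461670875549316)
(60, 48) [0.449 0.118 0.07 ]
(373, 62) [0.701 0.104 0.072]
(160, 352) [ 0.581 -0.011  0.271]
(335, 358) [ 0.685 -0.179  0.07 ]
(209, 130) [0.573 0.053 0.095]
(182, 182) [0.543 0.007 0.073]
(245, 182) [0.597 0.006 0.07 ]
(240, 270) [ 0.591 -0.077  0.073]
(68, 100) [0.447 0.077 0.065]
(348, 200) [ 0.69  -0.015  0.056]
(352, 150) [0.691 0.031 0.056]
(345, 250) [ 0.69  -0.064  0.056]
(205, 290) [ 0.557 -0.099  0.072]
(294, 338) [ 0.642 -0.157  0.067]
```

```bash
python3 - <<'E'
from h import *
def top(names,out):
    img=np.zeros((560,420,3),np.uint8)
    for n in names:
        c=np.load(n+'0.npz');W=np.load(n+'W.npy'); 
        p=W.reshape(-1,3);k=c['image'].reshape(-1,3)
        ok=(p[:,2]<.115)&(p[:,2]>-.02)
        p=p[ok];k=k[ok]
        # rows: y from 0.22 to -0.34 (1mm), cols x 0.38..0.80
        r=((.22-p[:,1])*1000).astype(int);q=((p[:,0]-.38)*1000).astype(int)
        g=(r>=0)&(r<560)&(q>=0)&(q<420)
        o=np.argsort(p[g,2])
        rr,qq=r[g][o],q[g][o]
        img[rr,qq]=k[g][o]
    return img
a=top(['wrist'],0);b=top(['scene'],0)
a=cv2.dilate(a,np.ones((2,2)));b=cv2.dilate(b,np.ones((3,3)))
o=np.hstack([a[:,:400],b[:,:400]])[:,:,::-1]
cv2.imwrite('pics/top0.png',np.clip(o.astype(int)*2,0,255).astype(np.uint8))
# angle fit: points z 0.066-0.076 in wrist near edges
for n in ('wrist','scene'):
    W=np.load(n+'W.npy').reshape(-1,3); 
    for lo,hi in ((.425,.465),(.68,.72)):
        p=W[(W[:,0]>lo)&(W[:,0]<hi)&(W[:,2]>.068)&(W[:,2]<.074)&(W[:,1]<.11)&(W[:,1]>-.18)]
        if len(p)>10:
            f=np.polyfit(p[:,1],p[:,0],1);print(n,len(p),f,np.degrees(np.arctan(f[0])),p[:,1].min(),p[:,1].max(),(p[:,0]-np.polyval(f,p[:,1])).std())
E
```

```text
wrist 1218 [0.04994959 0.44216071] 2.8595238948259922 -0.08126360876961355 0.10960041194554423 0.0012827973537212832
wrist 1382 [0.05001992 0.69526766] 2.8635437688639556 -0.17990056277767585 0.10595154463766457 0.0012654784566293552
scene 89 [0.05128871 0.44300642] 2.9360537726921416 -0.17841725151851162 0.10843002360341206 0.0017266286641430975
scene 153 [0.04672281 0.69678772] 2.675074542547195 -0.17846195326438893 0.10361470716028451 0.0015638996179055207
```

View pics/top0.png

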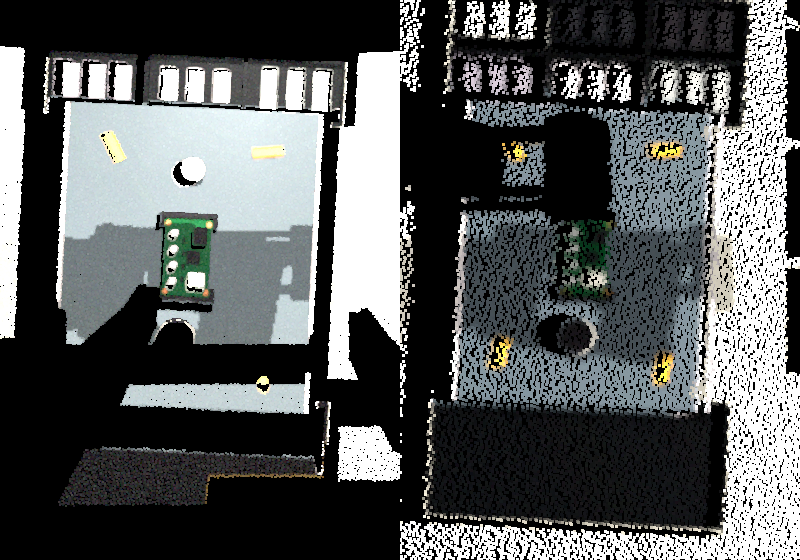

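The top-down map shows the platform yawed −2.9°, with its centre near (0.567, −0.036). The spacers sit at platform (u,v) ≈ A(−78,105), B(75,108), C(−79,−101) and D(80,−108) mm. I close the fingers, align the tool, and move above C.

Request:
move_arm:
  moves:
    - {"hand":0,"wz":2.87}
    - {"hand":0,"y":-0.9,"x":-0.7}
    - {"hand":0,"y":-0.9,"x":-0.7}
    - {"hand":0,"y":-0.9,"x":-0.7}
    - {"hand":0,"y":-0.9,"x":-0.7}
    - {"hand":0,"y":-0.9,"x":-0.7}
    - {"hand":0,"y":-0.86,"x":-0.7}
    - {"hand":0}
    - {"hand":0}
    - {"hand":0}
    - {"hand":0}

```text
schema error: expected keys hand, x, y, z, wx, wy, wz
```

```bash
cat > look.py <<'E'
import sys
from h import *
from rig import bot,vision
def plat(p):
    d=np.asarray(p)[:2]-[.567,-.036]; return (round(1000*(d[0]*.9988-d[1]*.05),1),round(1000*(d[0]*.05+d[1]*.9988),1))
s=bot.read_state(); print('t',s['time_s'],'tcp',np.round(s['position'],4),'uv',plat(s['position']),'F',np.round(s['force'],1),'open',round(s['opening'],3),'xax',np.round(np.array(s['tcp_rot'])[:,0],3))
for n in sys.argv[2].split(','):
    s=bot.read_state();c=vision.capture(n)
    T=c['pose'] if 'pose' in c else tool(s)@c['hand_eye']
    W=cloud(c,T)
    # platform frame, mm: u,v
    R=np.array([[.9988,-.05],[.05,.9988]])
    W[...,:2]=(W[...,:2]-[.567,-.036])@R.T+[.567,-.036]
    hsv=cv2.cvtColor(c['image'],cv2.COLOR_RGB2HSV)
    m=((hsv[...,0]>12)&(hsv[...,0]<32)&(hsv[...,1]>120)&(hsv[...,2]>50)).astype(np.uint8)
    k,l,st,ce=cv2.connectedComponentsWithStats(m)
    print(n)
    for i in range(1,k):
        p=W[l==i]; p=p[~np.isnan(p[:,0])]
        if st[i,4]<8 or len(p)<5: continue
        md=np.median(p,0)
        p=p[abs(p-md).max(1)<.03]
        (cx,cy),(w,h),a=cv2.minAreaRect(((p[:,:2]-[.567,-.036])*1000).astype(np.float32))
        if abs(cx)>160 or abs(cy)>300 or md[2]>.1: continue
        b=cv2.boxPoints(((cx,cy),(w,h),a)); e=b[1]-b[0];f=b[2]-b[1]
        e=e if np.hypot(*e)>np.hypot(*f) else f
        print('  px',ce[i].round(),'n',st[i,4],'uv',round(cx,1),round(cy,1),'z',round(md[2]*1000),'LW',round(max(w,h)),round(min(w,h)),'ang',round(np.degrees(np.arctan2(e[1],e[0]))%180))
    cv2.imwrite(f'pics/{n}_{sys.argv[1]}.png',c['image'][:,:,::-1])
E
python3 look.py 1 wrist,scene
```

```text
t 0.15 tcp [6.244e-01 1.000e-04 2.218e-01] uv (np.float64(55.5), np.float64(38.9)) F [-0.6  0.2  0.1] open 0.999 xax [0. 1. 0.]
wrist
  px [123. 102.] n 457 uv -77.7 105.8 z 66 LW 30 11 ang 120
  px [304. 107.] n 444 uv 74.5 108.0 z 66 LW 30 11 ang 8
  px [189. 189.] n 11 uv -21.0 33.4 z 68 LW 5 3 ang 29
  px [236. 193.] n 18 uv 20.1 32.5 z 68 LW 5 4 ang 84
  px [294. 340.] n 46 uv 81.0 -120.2 z 66 LW 9 6 ang 175
scene
  px [513.  95.] n 6202 uv 0.0 0.0 z -514 LW 0 0 ang 0
  px [303. 196.] n 31 uv -77.4 100.6 z 65 LW 18 15 ang 123
  px [235. 209.] n 41 uv -79.1 -102.3 z 65 LW 32 13 ang 66
  px [319. 240.] n 41 uv 75.0 108.9 z 64 LW 31 13 ang 4
  px [243. 260.] n 45 uv 81.6 -108.0 z 65 LW 31 15 ang 78
```

View pics/wrist_1.png

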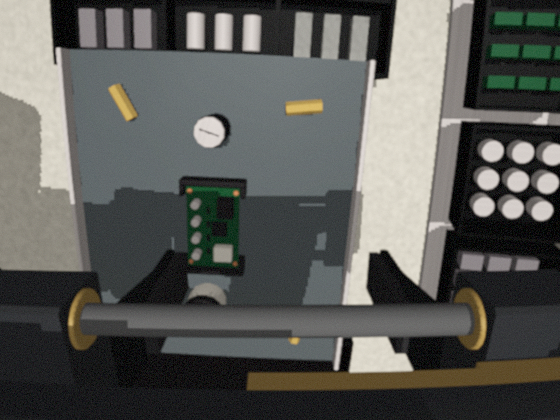

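The call was refused because every key is required, so the view is unchanged: spacers at (123,102) and (304,107). I resend with full rows.

Request:
move_arm:
  moves:
    - {"hand":0,"x":0,"y":0,"z":0,"wx":0,"wy":0,"wz":2.87}
    - {"hand":0,"x":-0.7,"y":-0.9,"z":0,"wx":0,"wy":0,"wz":0}
    - {"hand":0,"x":-0.7,"y":-0.9,"z":0,"wx":0,"wy":0,"wz":0}
    - {"hand":0,"x":-0.7,"y":-0.9,"z":0,"wx":0,"wy":0,"wz":0}
    - {"hand":0,"x":-0.7,"y":-0.9,"z":0,"wx":0,"wy":0,"wz":0}
    - {"hand":0,"x":-0.7,"y":-0.9,"z":0,"wx":0,"wy":0,"wz":0}
    - {"hand":0,"x":-0.7,"y":-0.86,"z":0,"wx":0,"wy":0,"wz":0}
    - {"hand":0,"x":0,"y":0,"z":0,"wx":0,"wy":0,"wz":0}
    - {"hand":0,"x":0,"y":0,"z":0,"wx":0,"wy":0,"wz":0}
    - {"hand":0,"x":0,"y":0,"z":0,"wx":0,"wy":0,"wz":0}

```text
time_s: 1.25
position: [0.4869, -0.098, 0.2228]
tcp_rot: [[0.05, 0.999, 0.001], [0.999, -0.05, -0.0], [-0.0, 0.001, -1.0]]
force: [0.2, -0.4, 0.1]
opening: 0.169
```

```bash
python3 look.py 2 wrist,scene
```

```text
t 1.25 tcp [ 0.4869 -0.098   0.2228] uv (np.float64(-76.9), np.float64(-66.0)) F [ 0.2 -0.4  0.1] open 0.169 xax [ 0.05   0.999 -0.   ]
wrist
  px [345.  69.] n 17 uv -21.0 32.6 z 69 LW 4 4 ang 45
  px [396.  70.] n 16 uv 20.0 32.8 z 69 LW 4 4 ang 68
  px [342. 153.] n 16 uv -20.8 -35.7 z 68 LW 4 4 ang 136
  px [389. 153.] n 15 uv 20.1 -35.4 z 69 LW 5 4 ang 141
  px [272. 223.] n 378 uv -80.4 -101.0 z 66 LW 31 11 ang 80
  px [445. 230.] n 348 uv 81.6 -108.1 z 66 LW 30 10 ang 79
scene
  px [513.  95.] n 6288 uv 0.0 0.0 z -511 LW 0 0 ang 0
  px [304. 195.] n 36 uv -77.7 104.4 z 65 LW 31 16 ang 125
  px [235. 209.] n 41 uv -79.7 -101.7 z 65 LW 32 15 ang 67
  px [319. 240.] n 41 uv 75.3 109.0 z 64 LW 31 13 ang 4
  px [243. 260.] n 44 uv 81.2 -109.4 z 64 LW 29 16 ang 80
```

View pics/wrist_2.png

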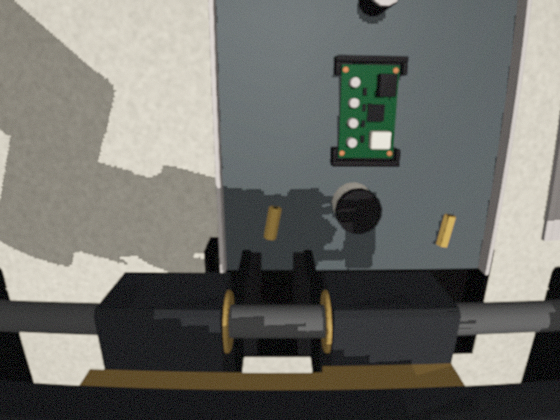

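C is at (272,223), platform (−80,−101), lying nearly along v at 80°. D is at (445,230), platform (82,−108), at 79°. I descend behind C.

Request:
move_arm:
  moves:
    - {"hand":0,"x":0,"y":-0.12,"z":0.8,"wx":0,"wy":0,"wz":0}
    - {"hand":0,"x":0,"y":0,"z":0.9,"wx":0,"wy":0,"wz":0}
    - {"hand":0,"x":0,"y":0,"z":0.9,"wx":0,"wy":0,"wz":0}
    - {"hand":0,"x":0,"y":0,"z":0.9,"wx":0,"wy":0,"wz":0}
    - {"hand":0,"x":0,"y":0,"z":0.9,"wx":0,"wy":0,"wz":0}
    - {"hand":0,"x":0,"y":0,"z":0.9,"wx":0,"wy":0,"wz":0}
    - {"hand":0,"x":0,"y":0,"z":0.6,"wx":0,"wy":0,"wz":0}
    - {"hand":0,"x":0,"y":0,"z":0.4,"wx":0,"wy":0,"wz":0}
    - {"hand":0,"x":0,"y":0,"z":0,"wx":0,"wy":0,"wz":0}
    - {"hand":0,"x":0,"y":0,"z":0,"wx":0,"wy":0,"wz":0}

```text
time_s: 2.35
position: [0.4834, -0.0979, 0.0652]
tcp_rot: [[0.05, 0.999, 0.0], [0.999, -0.05, -0.0], [-0.0, 0.0, -1.0]]
force: [-0.8, 0.1, 0.0]
opening: 0.007
```

```bash
python3 look.py 3 wrist,scene
```

```text
t 2.35 tcp [ 0.4834 -0.0979  0.0652] uv (np.float64(-80.4), np.float64(-66.0)) F [-0.8  0.1  0. ] open 0.007 xax [ 0.05   0.999 -0.   ]
wrist
  px [517.  50.] n 18 uv 20.0 33.7 z 69 LW 5 2 ang 9
  px [425.  52.] n 10 uv -20.3 30.9 z 69 LW 3 1 ang 35
  px [520.  56.] n 8 uv 18.0 31.0 z 69 LW 8 1 ang 11
  px [406. 210.] n 21 uv -21.5 -35.7 z 69 LW 5 3 ang 136
  px [411. 206.] n 8 uv -19.5 -34.2 z 69 LW 2 1 ang 119
  px [494. 209.] n 25 uv 20.0 -35.5 z 69 LW 4 4 ang 128
  px [277. 344.] n 12 uv -80.0 -109.6 z 66 LW 6 1 ang 90
scene
  px [513.  95.] n 6263 uv 0.0 0.0 z -514 LW 0 0 ang 0
  px [304. 195.] n 36 uv -77.8 105.0 z 65 LW 27 13 ang 123
  px [232. 210.] n 19 uv -81.5 -109.8 z 64 LW 14 13 ang 170
  px [319. 240.] n 41 uv 75.1 108.5 z 64 LW 29 13 ang 3
  px [243. 260.] n 44 uv 82.0 -109.4 z 65 LW 29 15 ang 82
```

View pics/wrist_3.png

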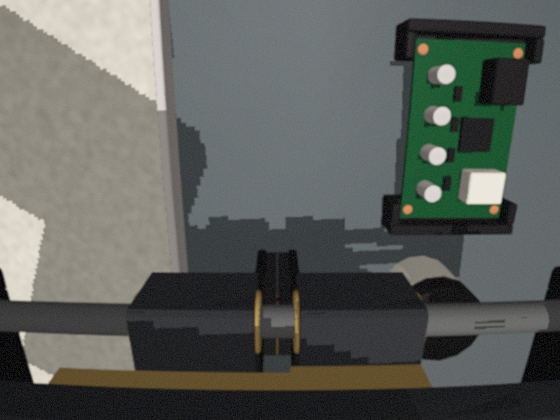

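Request:
move_arm:
  moves:
    - {"hand":0,"x":0,"y":0,"z":0.22,"wx":0,"wy":0,"wz":0}
    - {"hand":0,"x":-0.2,"y":0,"z":0,"wx":0,"wy":0,"wz":0}
    - {"hand":0,"x":-0.2,"y":0,"z":0,"wx":0,"wy":0,"wz":0}
    - {"hand":0,"x":-0.3,"y":0,"z":0,"wx":0,"wy":0,"wz":0}
    - {"hand":0,"x":-0.3,"y":0,"z":0,"wx":0,"wy":0,"wz":0}
    - {"hand":0,"x":-0.3,"y":0,"z":0,"wx":0,"wy":0,"wz":0}
    - {"hand":0,"x":-0.3,"y":0,"z":0,"wx":0,"wy":0,"wz":0}
    - {"hand":0,"x":-0.3,"y":0,"z":0,"wx":0,"wy":0,"wz":0}
    - {"hand":0,"x":-0.3,"y":0,"z":0,"wx":0,"wy":0,"wz":0}
    - {"hand":0,"x":-0.3,"y":0,"z":0,"wx":0,"wy":0,"wz":0}
    - {"hand":0,"x":0,"y":0,"z":0,"wx":0,"wy":0,"wz":0}

```text
time_s: 3.55
position: [0.4801, -0.1617, 0.0596]
tcp_rot: [[0.051, 0.999, 0.001], [0.999, -0.051, -0.001], [-0.001, 0.001, -1.0]]
force: [-0.6, 0.3, 0.2]
opening: 0.003
```

```bash
python3 look.py 4 scene,side; python3 - <<'E'
import cv2
a=cv2.imread('pics/scene_4.png')[160:320,160:400];b=cv2.imread('pics/side_4.png')[120:290,200:340]
cv2.imwrite('pics/c4.png',cv2.resize(a,None,fx=3,fy=3))
E
```

```text
t 3.55 tcp [ 0.4801 -0.1617  0.0596] uv (np.float64(-80.5), np.float64(-129.8)) F [-0.6  0.3  0.2] open 0.003 xax [ 0.051  0.999 -0.001]
scene
  px [513.  95.] n 6230 uv 0.0 0.0 z -512 LW 0 0 ang 0
  px [304. 195.] n 36 uv -78.8 105.3 z 64 LW 30 16 ang 120
  px [319. 240.] n 41 uv 74.8 109.0 z 63 LW 29 12 ang 6
  px [243. 260.] n 44 uv 82.4 -109.5 z 65 LW 28 15 ang 82
side
  px [240. 226.] n 16 uv 74.5 112.4 z 66 LW 22 7 ang 19
  px [288. 229.] n 15 uv -76.3 109.0 z 67 LW 28 6 ang 125
```

View pics/c4.png

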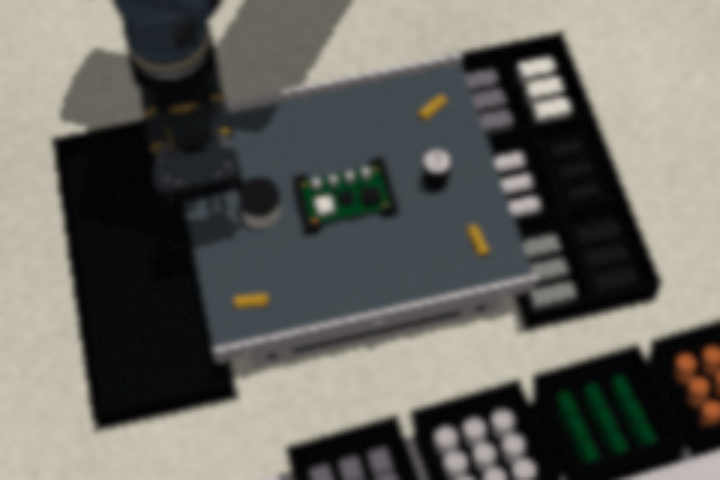

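C is hidden behind the gripper and should be at the edge, with the three other spacers undisturbed. I finish the push, then lift and look.

Request:
move_arm:
  moves:
    - {"hand":0,"x":-0.3,"y":0,"z":0,"wx":0,"wy":0,"wz":0}
    - {"hand":0,"x":-0.35,"y":0,"z":0,"wx":0,"wy":0,"wz":0}
    - {"hand":0,"x":-0.35,"y":0,"z":0,"wx":0,"wy":0,"wz":0}
    - {"hand":0,"x":-0.35,"y":0,"z":0,"wx":0,"wy":0,"wz":0}
    - {"hand":0,"x":-0.35,"y":0,"z":0,"wx":0,"wy":0,"wz":0}
    - {"hand":0,"x":0,"y":0,"z":0,"wx":0,"wy":0,"wz":0}
    - {"hand":0,"x":0,"y":0,"z":-0.6,"wx":0,"wy":0,"wz":0}
    - {"hand":0,"x":0,"y":0,"z":-0.9,"wx":0,"wy":0,"wz":0}
    - {"hand":0,"x":0,"y":0,"z":-0.9,"wx":0,"wy":0,"wz":0}
    - {"hand":0,"x":0.6,"y":0.9,"z":-0.6,"wx":0,"wy":0,"wz":0}
    - {"hand":0,"x":0.6,"y":0.9,"z":0,"wx":0,"wy":0,"wz":0}
    - {"hand":0,"x":0.6,"y":0.9,"z":0,"wx":0,"wy":0,"wz":0}
    - {"hand":0,"x":0.6,"y":0.9,"z":0,"wx":0,"wy":0,"wz":0}
    - {"hand":0,"x":0.6,"y":0.9,"z":0,"wx":0,"wy":0,"wz":0}
    - {"hand":0,"x":0.6,"y":0.9,"z":0,"wx":0,"wy":0,"wz":0}
    - {"hand":0,"x":0.5,"y":0.9,"z":0,"wx":0,"wy":0,"wz":0}
    - {"hand":0,"x":0,"y":0.2,"z":0,"wx":0,"wy":0,"wz":0}
    - {"hand":0,"x":0,"y":0,"z":0,"wx":0,"wy":0,"wz":0}

```text
time_s: 5.45
position: [0.645, -0.1084, 0.1341]
tcp_rot: [[0.049, 0.999, -0.001], [0.999, -0.049, -0.0], [-0.0, -0.001, -1.0]]
force: [-0.2, -0.6, 0.1]
opening: 0.004
```

```bash
python3 look.py 5 scene,wrist; python3 - <<'E'
import cv2
a=cv2.imread('pics/scene_5.png')[160:320,160:400]
cv2.imwrite('pics/c5.png',cv2.convertScaleAbs(cv2.resize(a,None,fx=3,fy=3),alpha=2))
E
```

```text
t 5.45 tcp [ 0.645  -0.1084  0.1341] uv (np.float64(81.6), np.float64(-68.4)) F [-0.2 -0.6  0.1] open 0.004 xax [ 0.049  0.999 -0.   ]
scene
  px [513.  95.] n 6281 uv 0.0 0.0 z -511 LW 0 0 ang 0
  px [304. 195.] n 37 uv -79.0 105.4 z 63 LW 29 16 ang 119
  px [212. 224.] n 60 uv -83.2 -176.4 z 10 LW 36 22 ang 97
  px [319. 240.] n 41 uv 75.5 108.9 z 65 LW 30 14 ang 3
  px [241. 260.] n 29 uv 81.0 -115.1 z 63 LW 17 15 ang 17
wrist
  px [171.  56.] n 20 uv 19.8 32.7 z 68 LW 4 4 ang 130
  px [102.  58.] n 27 uv -21.0 32.8 z 69 LW 5 4 ang 20
  px [115. 172.] n 24 uv -21.1 -35.5 z 68 LW 5 5 ang 64
  px [179. 171.] n 21 uv 20.0 -35.3 z 68 LW 4 4 ang 110
  px [278. 252.] n 10 uv 82.3 -93.9 z 60 LW 2 1 ang 173
```

View pics/c5.png

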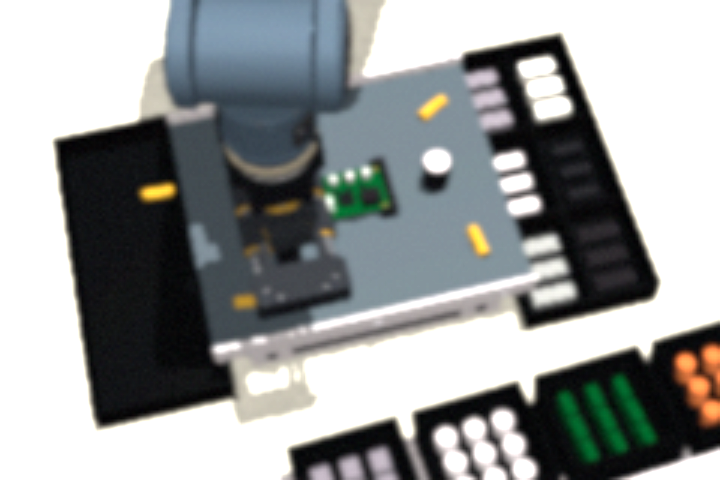

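View pics/wrist_5.png

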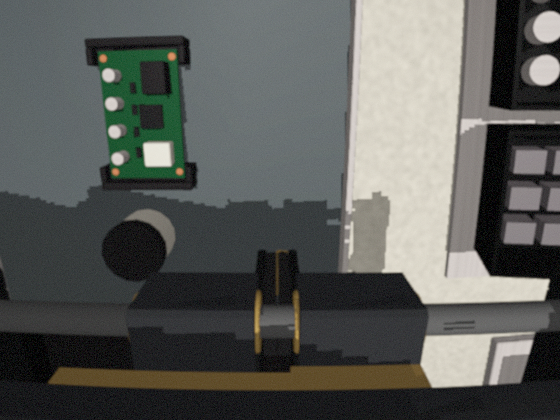

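C is in the tray at (212,224), z ≈ 10 mm. D is untouched, and the finger is above and behind it. Same push for D.

Request:
move_arm:
  moves:
    - {"hand":0,"x":0,"y":0,"z":0.8,"wx":0,"wy":0,"wz":0}
    - {"hand":0,"x":0,"y":0,"z":0.9,"wx":0,"wy":0,"wz":0}
    - {"hand":0,"x":0,"y":0,"z":0.8,"wx":0,"wy":0,"wz":0}
    - {"hand":0,"x":0,"y":0,"z":0.47,"wx":0,"wy":0,"wz":0}
    - {"hand":0,"x":0,"y":0,"z":0,"wx":0,"wy":0,"wz":0}
    - {"hand":0,"x":-0.2,"y":0,"z":0,"wx":0,"wy":0,"wz":0}
    - {"hand":0,"x":-0.2,"y":0,"z":0,"wx":0,"wy":0,"wz":0}
    - {"hand":0,"x":-0.3,"y":0,"z":0,"wx":0,"wy":0,"wz":0}
    - {"hand":0,"x":-0.3,"y":0,"z":0,"wx":0,"wy":0,"wz":0}
    - {"hand":0,"x":-0.3,"y":0,"z":0,"wx":0,"wy":0,"wz":0}
    - {"hand":0,"x":-0.3,"y":0,"z":0,"wx":0,"wy":0,"wz":0}
    - {"hand":0,"x":-0.3,"y":0,"z":0,"wx":0,"wy":0,"wz":0}
    - {"hand":0,"x":-0.3,"y":0,"z":0,"wx":0,"wy":0,"wz":0}
    - {"hand":0,"x":-0.3,"y":0,"z":0,"wx":0,"wy":0,"wz":0}
    - {"hand":0,"x":-0.3,"y":0,"z":0,"wx":0,"wy":0,"wz":0}
    - {"hand":0,"x":-0.35,"y":0,"z":0,"wx":0,"wy":0,"wz":0}
    - {"hand":0,"x":-0.35,"y":0,"z":0,"wx":0,"wy":0,"wz":0}
    - {"hand":0,"x":-0.35,"y":0,"z":0,"wx":0,"wy":0,"wz":0}
    - {"hand":0,"x":-0.35,"y":0,"z":0,"wx":0,"wy":0,"wz":0}
    - {"hand":0,"x":0,"y":0,"z":0,"wx":0,"wy":0,"wz":0}

```text
time_s: 7.55
position: [0.6399, -0.2152, 0.0604]
tcp_rot: [[0.051, 0.999, 0.001], [0.999, -0.051, -0.001], [-0.001, 0.001, -1.0]]
force: [0.3, -0.2, 0.2]
opening: 0.009
```

Request:
move_arm:
  moves:
    - {"hand":0,"x":0,"y":0,"z":-0.6,"wx":0,"wy":0,"wz":0}
    - {"hand":0,"x":0,"y":0,"z":-0.9,"wx":0,"wy":0,"wz":0}
    - {"hand":0,"x":0,"y":0,"z":-0.9,"wx":0,"wy":0,"wz":0}
    - {"hand":0,"x":0,"y":0,"z":-0.9,"wx":0,"wy":0,"wz":0}
    - {"hand":0,"x":0.9,"y":0,"z":-0.6,"wx":0,"wy":0,"wz":0}
    - {"hand":0,"x":0.9,"y":-0.6,"z":-0.6,"wx":0,"wy":0,"wz":0}
    - {"hand":0,"x":0.9,"y":-0.6,"z":-0.6,"wx":0,"wy":0,"wz":0}
    - {"hand":0,"x":0.9,"y":-0.6,"z":-0.5,"wx":0,"wy":0,"wz":0}
    - {"hand":0,"x":0.9,"y":-0.6,"z":0,"wx":0,"wy":0,"wz":0}
    - {"hand":0,"x":0.9,"y":-0.6,"z":0,"wx":0,"wy":0,"wz":0}
    - {"hand":0,"x":0.9,"y":-0.6,"z":0,"wx":0,"wy":0,"wz":0}
    - {"hand":0,"x":0.9,"y":-0.6,"z":0,"wx":0,"wy":0,"wz":0}
    - {"hand":0,"x":0.9,"y":-0.6,"z":0,"wx":0,"wy":0,"wz":0}
    - {"hand":0,"x":0.9,"y":-0.6,"z":0,"wx":0,"wy":0,"wz":0}
    - {"hand":0,"x":0.9,"y":-0.6,"z":0,"wx":0,"wy":0,"wz":0}
    - {"hand":0,"x":0.9,"y":-0.3,"z":0,"wx":0,"wy":0,"wz":0}
    - {"hand":0,"x":0.8,"y":-0.1,"z":0,"wx":0,"wy":0,"wz":0}
    - {"hand":0,"x":0.8,"y":0,"z":0,"wx":0,"wy":0,"wz":0}
    - {"hand":0,"x":0,"y":0,"z":0,"wx":0,"wy":0,"wz":0}

```text
time_s: 9.45
position: [0.4953, 0.1065, 0.2015]
tcp_rot: [[0.047, 0.999, 0.002], [0.999, -0.047, 0.001], [0.001, 0.002, -1.0]]
force: [-0.3, 0.4, -0.4]
opening: 0.004
```

```bash
python3 look.py 6 scene,wrist; python3 - <<'E'
import cv2
a=cv2.imread('pics/scene_6.png')[160:320,160:400]
cv2.imwrite('pics/c6.png',cv2.convertScaleAbs(cv2.resize(a,None,fx=3,fy=3),alpha=2))
E
```

```text
t 9.45 tcp [0.4953 0.1065 0.2015] uv (np.float64(-78.8), np.float64(138.7)) F [-0.3  0.4 -0.4] open 0.004 xax [0.047 0.999 0.001]
scene
  px [513.  95.] n 6226 uv 0.0 0.0 z -513 LW 0 0 ang 0
  px [304. 195.] n 37 uv -79.2 105.1 z 66 LW 29 16 ang 122
  px [212. 224.] n 62 uv -83.2 -177.8 z 10 LW 36 22 ang 75
  px [319. 240.] n 41 uv 75.4 108.3 z 65 LW 30 14 ang 13
  px [220. 273.] n 75 uv 78.7 -181.5 z 9 LW 37 21 ang 91
wrist
  px [276. 228.] n 422 uv -78.6 106.1 z 66 LW 31 11 ang 120
  px [451. 225.] n 403 uv 74.4 108.8 z 66 LW 30 11 ang 8
```

View pics/c6.png

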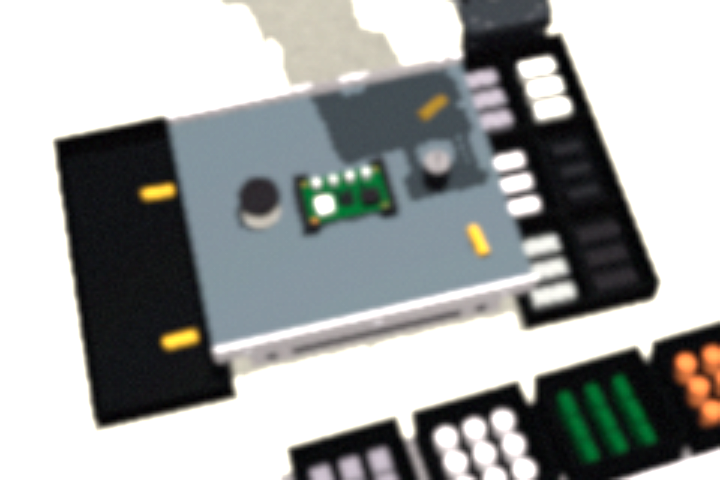

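View pics/wrist_6.png

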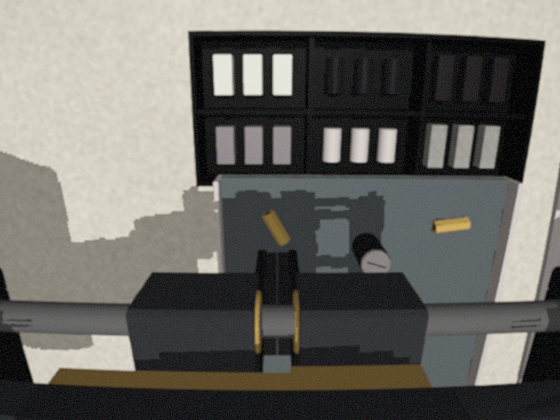

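C and D are both in the tray at z ≈ 10 mm. A is at (276,228) and B at (451,225). Before pushing A, which lies oblique, I check how wide the closed tips really are.

```bash
python3 - <<'E'
from h import *
from rig import bot,vision
c=vision.capture('wrist');P=cloud(c,c['hand_eye'])
p=P[230:300,220:340].reshape(-1,3)
for z in np.arange(-.06,.006,.006):
    q=p[(p[:,2]>z)&(p[:,2]<z+.006)&(abs(p[:,0])<.04)&(abs(p[:,1])<.05)]
    if len(q): print(round(z,3),len(q),'x',q[:,0].min().round(4),q[:,0].max().round(4),'y',q[:,1].min().round(4),q[:,1].max().round(4))
E
```

```text
-0.048 41 x 0.0081 0.0102 y -0.0053 0.006
-0.042 278 x 0.0073 0.0103 y -0.0067 0.0074
-0.036 212 x 0.0073 0.0101 y -0.0069 0.0077
-0.03 293 x 0.0028 0.0101 y -0.0073 0.008
-0.024 280 x 0.0072 0.0102 y -0.009 0.0097
-0.018 286 x -0.0087 0.0102 y -0.0087 0.0094
-0.012 269 x -0.003 0.01 y -0.0088 0.0095
-0.006 191 x 0.0072 0.01 y -0.0088 0.0095
-0.0 2 x 0.0075 0.0091 y -0.0084 -0.0003
```

Request:
move_arm:
  moves:
    - {"hand":0,"x":0.05,"y":0.19,"z":0.8,"wx":0,"wy":0,"wz":0}
    - {"hand":0,"x":0,"y":0,"z":0.9,"wx":0,"wy":0,"wz":0}
    - {"hand":0,"x":0,"y":0,"z":0.9,"wx":0,"wy":0,"wz":0}
    - {"hand":0,"x":0,"y":0,"z":0.9,"wx":0,"wy":0,"wz":0}
    - {"hand":0,"x":0,"y":0,"z":0.9,"wx":0,"wy":0,"wz":0}
    - {"hand":0,"x":0,"y":0,"z":0.8,"wx":0,"wy":0,"wz":0}
    - {"hand":0,"x":0,"y":0,"z":0.45,"wx":0,"wy":0,"wz":0}
    - {"hand":0,"x":0,"y":0,"z":0,"wx":0,"wy":0,"wz":0}
    - {"hand":0,"x":-0.2,"y":0,"z":0,"wx":0,"wy":0,"wz":0}
    - {"hand":0,"x":-0.2,"y":0,"z":0,"wx":0,"wy":0,"wz":0}
    - {"hand":0,"x":-0.2,"y":0,"z":0,"wx":0,"wy":0,"wz":0}
    - {"hand":0,"x":-0.2,"y":0,"z":0,"wx":0,"wy":0,"wz":0}
    - {"hand":0,"x":-0.2,"y":0,"z":0,"wx":0,"wy":0,"wz":0}
    - {"hand":0,"x":-0.2,"y":0,"z":0,"wx":0,"wy":0,"wz":0}
    - {"hand":0,"x":-0.2,"y":0,"z":0,"wx":0,"wy":0,"wz":0}
    - {"hand":0,"x":0,"y":0,"z":0,"wx":0,"wy":0,"wz":0}

```text
time_s: 11.2
position: [0.4986, 0.0695, 0.0591]
tcp_rot: [[0.051, 0.999, 0.0], [0.999, -0.051, -0.0], [-0.0, 0.0, -1.0]]
force: [1.0, -0.7, -0.3]
opening: 0.002
```

```bash
python3 look.py 7 scene,side,wrist; python3 - <<'E'
import cv2
a=cv2.imread('pics/scene_7.png')[160:320,160:400]
cv2.imwrite('pics/c7.png',cv2.convertScaleAbs(cv2.resize(a,None,fx=3,fy=3),alpha=2))
E
```

```text
t 11.2 tcp [0.4986 0.0695 0.0591] uv (np.float64(-73.6), np.float64(102.0)) F [ 1.  -0.7 -0.3] open 0.002 xax [ 0.051  0.999 -0.   ]
scene
  px [513.  95.] n 6259 uv 0.0 0.0 z -512 LW 0 0 ang 0
  px [293. 198.] n 33 uv -73.2 70.5 z 66 LW 24 13 ang 139
  px [212. 224.] n 61 uv -82.8 -176.5 z 8 LW 36 20 ang 96
  px [319. 240.] n 41 uv 75.5 108.3 z 65 LW 31 12 ang 6
  px [220. 273.] n 75 uv 78.6 -181.5 z 9 LW 37 21 ang 93
side
  px [240. 226.] n 16 uv 76.4 112.4 z 66 LW 23 13 ang 161
wrist
  px [551. 258.] n 324 uv 63.6 107.6 z 64 LW 11 10 ang 99
```

View pics/c7.png

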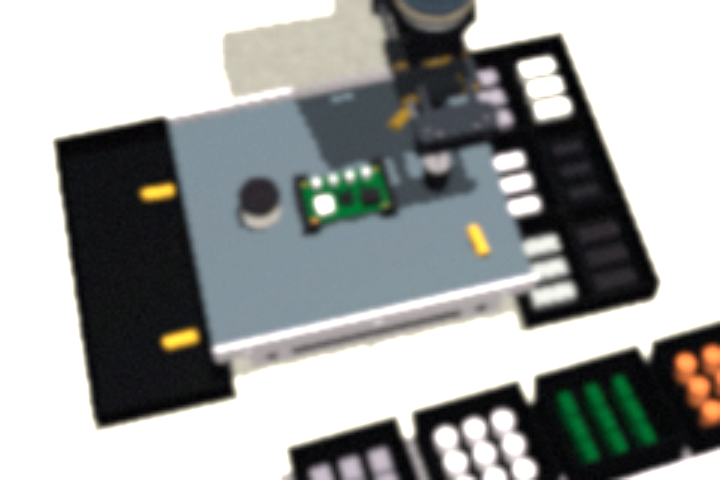

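From the scene camera, A at (293,198) is rotating flat onto the finger face, with its centre near the finger's u. I keep pushing.

Request:
move_arm:
  moves:
    - {"hand":0,"x":-0.2,"y":0,"z":0,"wx":0,"wy":0,"wz":0}
    - {"hand":0,"x":-0.25,"y":0,"z":0,"wx":0,"wy":0,"wz":0}
    - {"hand":0,"x":-0.25,"y":0,"z":0,"wx":0,"wy":0,"wz":0}
    - {"hand":0,"x":-0.25,"y":0,"z":0,"wx":0,"wy":0,"wz":0}
    - {"hand":0,"x":-0.25,"y":0,"z":0,"wx":0,"wy":0,"wz":0}
    - {"hand":0,"x":-0.2,"y":0,"z":0,"wx":0,"wy":0,"wz":0}
    - {"hand":0,"x":0,"y":0,"z":0,"wx":0,"wy":0,"wz":0}

```text
time_s: 12.05
position: [0.497, 0.0344, 0.0591]
tcp_rot: [[0.051, 0.999, 0.0], [0.999, -0.051, -0.0], [-0.0, 0.0, -1.0]]
force: [0.4, -0.6, 0.4]
opening: 0.003
```

```bash
python3 look.py 8 scene,side; python3 - <<'E'
import cv2
a=cv2.imread('pics/scene_8.png')[160:320,160:400]
cv2.imwrite('pics/c8.png',cv2.convertScaleAbs(cv2.resize(a,None,fx=3,fy=3),alpha=2))
E
```

```text
t 12.05 tcp [0.497  0.0344 0.0591] uv (np.float64(-73.5), np.float64(66.8)) F [ 0.4 -0.6  0.4] open 0.003 xax [ 0.051  0.999 -0.   ]
scene
  px [513.  95.] n 6273 uv 0.0 0.0 z -514 LW 0 0 ang 0
  px [212. 224.] n 61 uv -82.4 -177.0 z 10 LW 37 21 ang 86
  px [319. 240.] n 41 uv 74.9 108.6 z 64 LW 31 14 ang 10
  px [220. 273.] n 75 uv 79.4 -181.6 z 9 LW 37 20 ang 93
side
  px [240. 226.] n 16 uv 74.4 113.5 z 65 LW 22 9 ang 13
```

View pics/c8.png

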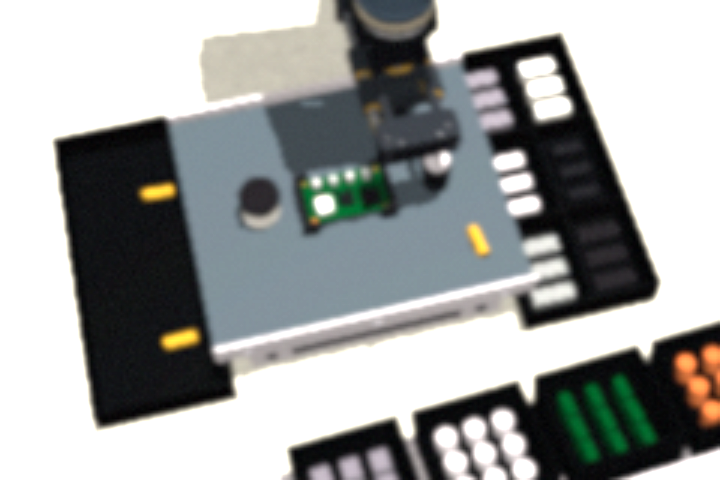

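A is now hidden by the gripper, so I back off and lift to check it with the wrist camera.

Request:
move_arm:
  moves:
    - {"hand":0,"x":0.2,"y":0,"z":0,"wx":0,"wy":0,"wz":0}
    - {"hand":0,"x":0.2,"y":0,"z":-0.7,"wx":0,"wy":0,"wz":0}
    - {"hand":0,"x":0.4,"y":0,"z":-0.9,"wx":0,"wy":0,"wz":0}
    - {"hand":0,"x":0.3,"y":0,"z":-0.9,"wx":0,"wy":0,"wz":0}
    - {"hand":0,"x":0,"y":0,"z":-0.9,"wx":0,"wy":0,"wz":0}
    - {"hand":0,"x":0,"y":0,"z":-0.5,"wx":0,"wy":0,"wz":0}
    - {"hand":0,"x":0,"y":0,"z":0,"wx":0,"wy":0,"wz":0}

```text
time_s: 12.85
position: [0.4994, 0.0633, 0.1583]
tcp_rot: [[0.049, 0.999, 0.004], [0.999, -0.049, -0.0], [-0.0, 0.004, -1.0]]
force: [-0.3, 0.5, 0.5]
opening: 0.009
```

```bash
python3 look.py 9 scene,wrist
```

```text
t 12.85 tcp [0.4994 0.0633 0.1583] uv (np.float64(-72.5), np.float64(95.8)) F [-0.3  0.5  0.5] open 0.009 xax [ 0.049  0.999 -0.   ]
scene
  px [513.  95.] n 6237 uv 0.0 0.0 z -508 LW 0 0 ang 0
  px [286. 202.] n 39 uv -68.2 48.9 z 65 LW 36 10 ang 1
  px [212. 224.] n 62 uv -84.0 -176.9 z 9 LW 36 22 ang 78
  px [319. 240.] n 41 uv 74.6 108.4 z 64 LW 29 13 ang 4
  px [220. 273.] n 75 uv 79.1 -181.5 z 9 LW 37 20 ang 93
wrist
  px [478. 191.] n 601 uv 74.3 108.8 z 66 LW 31 11 ang 7
  px [301. 266.] n 80 uv -53.7 47.9 z 66 LW 12 4 ang 101
```

View pics/wrist_9.png

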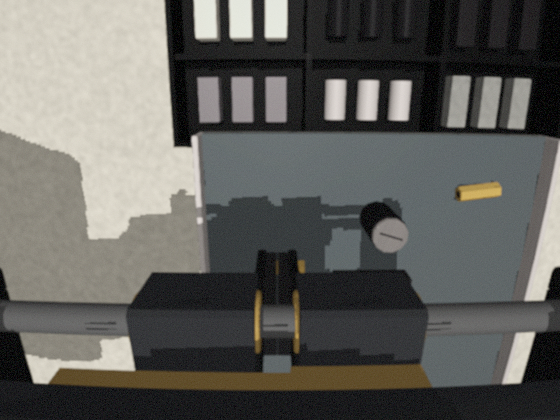

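A now lies square across the strip, centred near u = −67, v = 49. I re-centre the finger on it and push further.

Request:
move_arm:
  moves:
    - {"hand":0,"x":-0.3,"y":0.2,"z":0.7,"wx":0,"wy":0,"wz":0}
    - {"hand":0,"x":-0.3,"y":0,"z":0.8,"wx":0,"wy":0,"wz":0}
    - {"hand":0,"x":-0.2,"y":0,"z":0.8,"wx":0,"wy":0,"wz":0}
    - {"hand":0,"x":-0.1,"y":0,"z":0.8,"wx":0,"wy":0,"wz":0}
    - {"hand":0,"x":0,"y":0,"z":0.6,"wx":0,"wy":0,"wz":0}
    - {"hand":0,"x":0,"y":0,"z":0.25,"wx":0,"wy":0,"wz":0}
    - {"hand":0,"x":0,"y":0,"z":0,"wx":0,"wy":0,"wz":0}
    - {"hand":0,"x":-0.2,"y":0,"z":0,"wx":0,"wy":0,"wz":0}
    - {"hand":0,"x":-0.2,"y":0,"z":0,"wx":0,"wy":0,"wz":0}
    - {"hand":0,"x":-0.3,"y":0,"z":0,"wx":0,"wy":0,"wz":0}
    - {"hand":0,"x":-0.3,"y":0,"z":0,"wx":0,"wy":0,"wz":0}
    - {"hand":0,"x":-0.3,"y":0,"z":0,"wx":0,"wy":0,"wz":0}
    - {"hand":0,"x":-0.3,"y":0,"z":0,"wx":0,"wy":0,"wz":0}
    - {"hand":0,"x":-0.3,"y":0,"z":0,"wx":0,"wy":0,"wz":0}
    - {"hand":0,"x":-0.3,"y":0,"z":0,"wx":0,"wy":0,"wz":0}
    - {"hand":0,"x":-0.3,"y":0,"z":0,"wx":0,"wy":0,"wz":0}
    - {"hand":0,"x":-0.3,"y":0,"z":0,"wx":0,"wy":0,"wz":0}
    - {"hand":0,"x":-0.3,"y":0,"z":0,"wx":0,"wy":0,"wz":0}
    - {"hand":0,"x":-0.2,"y":0,"z":0,"wx":0,"wy":0,"wz":0}
    - {"hand":0,"x":0,"y":0,"z":0,"wx":0,"wy":0,"wz":0}

```text
time_s: 14.95
position: [0.4981, -0.0432, 0.0578]
tcp_rot: [[0.051, 0.999, 0.0], [0.999, -0.051, -0.0], [-0.0, 0.0, -1.0]]
force: [0.1, -0.4, 0.3]
opening: 0.007
```

```bash
python3 look.py 10 scene,side; python3 - <<'E'
import cv2
a=cv2.imread('pics/scene_10.png')[160:320,160:400]
cv2.imwrite('pics/c10.png',cv2.convertScaleAbs(cv2.resize(a,None,fx=3,fy=3),alpha=2))
E
```

```text
t 14.95 tcp [ 0.4981 -0.0432  0.0578] uv (np.float64(-68.5), np.float64(-10.6)) F [ 0.1 -0.4  0.3] open 0.007 xax [ 0.051  0.999 -0.   ]
scene
  px [513.  95.] n 6281 uv 0.0 0.0 z -513 LW 0 0 ang 0
  px [212. 224.] n 61 uv -83.1 -176.8 z 9 LW 37 19 ang 90
  px [319. 240.] n 41 uv 75.7 109.1 z 65 LW 31 14 ang 5
  px [220. 273.] n 75 uv 78.9 -181.8 z 7 LW 37 20 ang 88
side
  px [240. 226.] n 16 uv 74.9 111.1 z 65 LW 22 8 ang 11
```

View pics/c10.png

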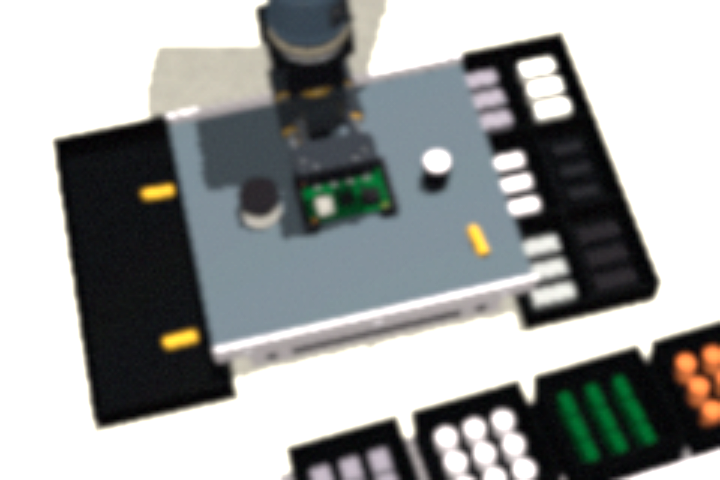

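A is hidden again and nothing else has moved. I lift for another quick check.

Request:
move_arm:
  moves:
    - {"hand":0,"x":0.2,"y":0,"z":0,"wx":0,"wy":0,"wz":0}
    - {"hand":0,"x":0.4,"y":0,"z":-0.7,"wx":0,"wy":0,"wz":0}
    - {"hand":0,"x":0.6,"y":0,"z":-0.9,"wx":0,"wy":0,"wz":0}
    - {"hand":0,"x":0.6,"y":0,"z":-0.9,"wx":0,"wy":0,"wz":0}
    - {"hand":0,"x":0.2,"y":0,"z":-0.9,"wx":0,"wy":0,"wz":0}
    - {"hand":0,"x":0,"y":0,"z":-0.6,"wx":0,"wy":0,"wz":0}
    - {"hand":0,"x":0,"y":0,"z":0,"wx":0,"wy":0,"wz":0}

```text
time_s: 15.75
position: [0.5017, 0.0083, 0.1597]
tcp_rot: [[0.049, 0.999, 0.005], [0.999, -0.049, -0.001], [-0.001, 0.005, -1.0]]
force: [-0.3, -0.6, -0.5]
opening: 0.003
```

```bash
python3 look.py 11 scene,side,wrist
```

```text
t 15.75 tcp [0.5017 0.0083 0.1597] uv (np.float64(-67.4), np.float64(41.0)) F [-0.3 -0.6 -0.5] open 0.003 xax [ 0.049  0.999 -0.001]
scene
  px [513.  95.] n 6269 uv 0.0 0.0 z -510 LW 0 0 ang 0
  px [260. 208.] n 37 uv -65.9 -29.1 z 64 LW 29 11 ang 180
  px [212. 224.] n 61 uv -82.6 -176.4 z 11 LW 36 21 ang 95
  px [264. 233.] n 8 uv 22.1 -34.6 z 70 LW 8 7 ang 15
  px [319. 240.] n 41 uv 75.7 109.2 z 65 LW 29 14 ang 4
  px [220. 273.] n 75 uv 79.6 -181.5 z 8 LW 37 20 ang 93
side
  px [240. 226.] n 16 uv 74.2 114.3 z 66 LW 22 7 ang 9
wrist
  px [484. 115.] n 685 uv 74.2 108.3 z 66 LW 31 11 ang 7
  px [401. 221.] n 13 uv 20.7 32.7 z 69 LW 5 3 ang 127
```

View pics/scene_11.png

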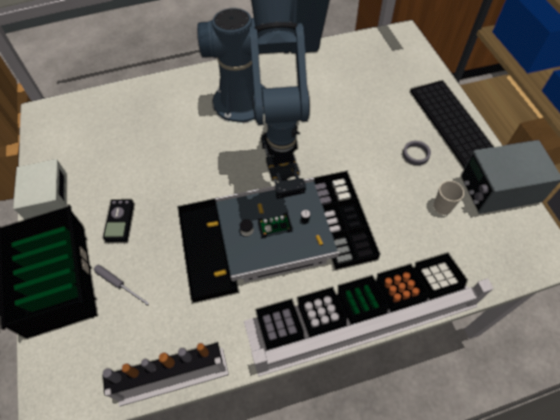

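A is at (260,208), platform (−66,−29), still square to the sweep. I push it the rest of the way over the edge.

Request:
move_arm:
  moves:
    - {"hand":0,"x":-0.5,"y":0.04,"z":0.7,"wx":0,"wy":0,"wz":0}
    - {"hand":0,"x":-0.6,"y":0,"z":0.8,"wx":0,"wy":0,"wz":0}
    - {"hand":0,"x":-0.6,"y":0,"z":0.8,"wx":0,"wy":0,"wz":0}
    - {"hand":0,"x":-0.2,"y":0,"z":0.8,"wx":0,"wy":0,"wz":0}
    - {"hand":0,"x":0,"y":0,"z":0.6,"wx":0,"wy":0,"wz":0}
    - {"hand":0,"x":0,"y":0,"z":0.27,"wx":0,"wy":0,"wz":0}
    - {"hand":0,"x":0,"y":0,"z":0,"wx":0,"wy":0,"wz":0}
    - {"hand":0,"x":-0.2,"y":0,"z":0,"wx":0,"wy":0,"wz":0}
    - {"hand":0,"x":-0.2,"y":0,"z":0,"wx":0,"wy":0,"wz":0}
    - {"hand":0,"x":-0.3,"y":0,"z":0,"wx":0,"wy":0,"wz":0}
    - {"hand":0,"x":-0.3,"y":0,"z":0,"wx":0,"wy":0,"wz":0}
    - {"hand":0,"x":-0.3,"y":0,"z":0,"wx":0,"wy":0,"wz":0}
    - {"hand":0,"x":-0.3,"y":0,"z":0,"wx":0,"wy":0,"wz":0}
    - {"hand":0,"x":-0.3,"y":0,"z":0,"wx":0,"wy":0,"wz":0}
    - {"hand":0,"x":-0.3,"y":0,"z":0,"wx":0,"wy":0,"wz":0}
    - {"hand":0,"x":-0.3,"y":0,"z":0,"wx":0,"wy":0,"wz":0}
    - {"hand":0,"x":-0.3,"y":0,"z":0,"wx":0,"wy":0,"wz":0}
    - {"hand":0,"x":-0.3,"y":0,"z":0,"wx":0,"wy":0,"wz":0}
    - {"hand":0,"x":-0.3,"y":0,"z":0,"wx":0,"wy":0,"wz":0}
    - {"hand":0,"x":-0.3,"y":0,"z":0,"wx":0,"wy":0,"wz":0}

```text
time_s: 17.9
position: [0.4944, -0.1329, 0.0585]
tcp_rot: [[0.05, 0.999, -0.0], [0.999, -0.05, 0.0], [0.0, -0.0, -1.0]]
force: [-0.1, 0.3, -0.7]
opening: 0.004
```

Request:
move_arm:
  moves:
    - {"hand":0,"x":-0.3,"y":0,"z":0,"wx":0,"wy":0,"wz":0}
    - {"hand":0,"x":-0.3,"y":0,"z":0,"wx":0,"wy":0,"wz":0}
    - {"hand":0,"x":-0.3,"y":0,"z":0,"wx":0,"wy":0,"wz":0}
    - {"hand":0,"x":-0.35,"y":0,"z":0,"wx":0,"wy":0,"wz":0}
    - {"hand":0,"x":-0.4,"y":0,"z":0,"wx":0,"wy":0,"wz":0}
    - {"hand":0,"x":-0.4,"y":0,"z":0,"wx":0,"wy":0,"wz":0}
    - {"hand":0,"x":-0.4,"y":0,"z":0,"wx":0,"wy":0,"wz":0}
    - {"hand":0,"x":-0.4,"y":0,"z":0,"wx":0,"wy":0,"wz":0}
    - {"hand":0,"x":0,"y":0,"z":0,"wx":0,"wy":0,"wz":0}

```text
time_s: 18.8
position: [0.4913, -0.2053, 0.0586]
tcp_rot: [[0.052, 0.999, 0.001], [0.999, -0.052, -0.001], [-0.001, 0.001, -1.0]]
force: [-0.5, 0.0, 0.2]
opening: 0.005
```

```bash
python3 look.py 12 scene; python3 - <<'E'
import cv2
a=cv2.imread('pics/scene_12.png')[160:320,160:400]
cv2.imwrite('pics/c12.png',cv2.convertScaleAbs(cv2.resize(a,None,fx=3,fy=3),alpha=2))
E
```

```text
t 18.8 tcp [ 0.4913 -0.2053  0.0586] uv (np.float64(-67.2), np.float64(-172.9)) F [-0.5  0.   0.2] open 0.005 xax [ 0.052  0.999 -0.001]
scene
  px [513.  95.] n 6195 uv 0.0 0.0 z -513 LW 0 0 ang 0
  px [319. 240.] n 41 uv 75.4 109.0 z 64 LW 30 14 ang 7
  px [220. 273.] n 76 uv 79.7 -181.8 z 8 LW 38 19 ang 92
```

View pics/c12.png

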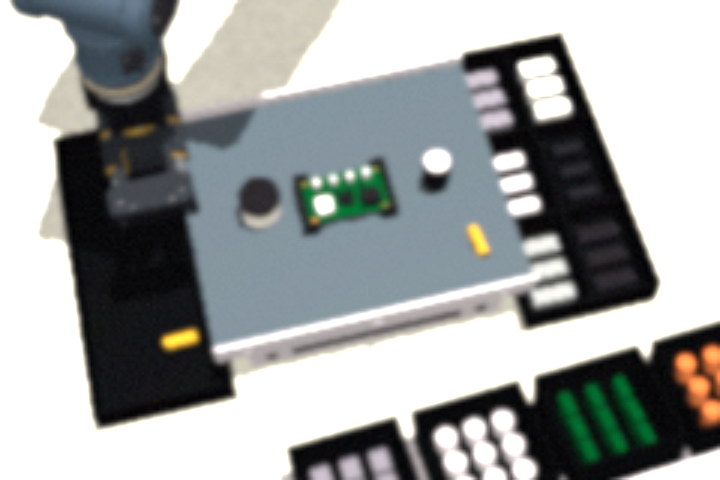

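A has left the platform. I lift and travel high over the parts to a point behind B.

Request:
move_arm:
  moves:
    - {"hand":0,"x":0,"y":0,"z":-0.6,"wx":0,"wy":0,"wz":0}
    - {"hand":0,"x":0,"y":0,"z":-0.9,"wx":0,"wy":0,"wz":0}
    - {"hand":0,"x":0,"y":0,"z":-0.9,"wx":0,"wy":0,"wz":0}
    - {"hand":0,"x":0,"y":0,"z":-0.9,"wx":0,"wy":0,"wz":0}
    - {"hand":0,"x":0.9,"y":0.4,"z":-0.6,"wx":0,"wy":0,"wz":0}
    - {"hand":0,"x":0.9,"y":0.5,"z":-0.6,"wx":0,"wy":0,"wz":0}
    - {"hand":0,"x":0.9,"y":0.5,"z":-0.6,"wx":0,"wy":0,"wz":0}
    - {"hand":0,"x":0.9,"y":0.5,"z":-0.5,"wx":0,"wy":0,"wz":0}
    - {"hand":0,"x":0.9,"y":0.5,"z":0,"wx":0,"wy":0,"wz":0}
    - {"hand":0,"x":0.9,"y":0.5,"z":0,"wx":0,"wy":0,"wz":0}
    - {"hand":0,"x":0.9,"y":0.5,"z":0,"wx":0,"wy":0,"wz":0}
    - {"hand":0,"x":0.9,"y":0.5,"z":0,"wx":0,"wy":0,"wz":0}
    - {"hand":0,"x":0.9,"y":0.5,"z":0,"wx":0,"wy":0,"wz":0}
    - {"hand":0,"x":0.9,"y":0.5,"z":0,"wx":0,"wy":0,"wz":0}
    - {"hand":0,"x":0.9,"y":0.5,"z":0,"wx":0,"wy":0,"wz":0}
    - {"hand":0,"x":0.9,"y":0.26,"z":0,"wx":0,"wy":0,"wz":0}
    - {"hand":0,"x":0.9,"y":0,"z":0,"wx":0,"wy":0,"wz":0}
    - {"hand":0,"x":0.7,"y":0,"z":0,"wx":0,"wy":0,"wz":0}
    - {"hand":0,"x":0,"y":0,"z":0,"wx":0,"wy":0,"wz":0}

```text
time_s: 20.75
position: [0.6469, 0.1017, 0.1982]
tcp_rot: [[0.047, 0.999, -0.001], [0.999, -0.047, 0.001], [0.001, -0.001, -1.0]]
force: [0.5, -0.4, -0.7]
opening: 0.004
```

```bash
python3 look.py 13 scene,wrist; python3 - <<'E'
import cv2
a=cv2.imread('pics/scene_13.png')[160:320,160:400]
cv2.imwrite('pics/c13.png',cv2.convertScaleAbs(cv2.resize(a,None,fx=3,fy=3),alpha=2))
E
```

```text
t 20.75 tcp [0.6469 0.1017 0.1982] uv (np.float64(72.9), np.float64(141.5)) F [ 0.5 -0.4 -0.7] open 0.004 xax [0.047 0.999 0.001]
scene
  px [513.  95.] n 6101 uv 0.0 0.0 z -508 LW 0 0 ang 0
  px [214. 225.] n 106 uv -76.6 -169.3 z 11 LW 53 33 ang 42
  px [319. 240.] n 43 uv 75.2 109.7 z 65 LW 30 14 ang 5
  px [220. 273.] n 76 uv 79.2 -181.9 z 9 LW 38 21 ang 91
wrist
  px [278. 229.] n 419 uv 74.6 108.7 z 66 LW 30 11 ang 7
```

View pics/c13.png

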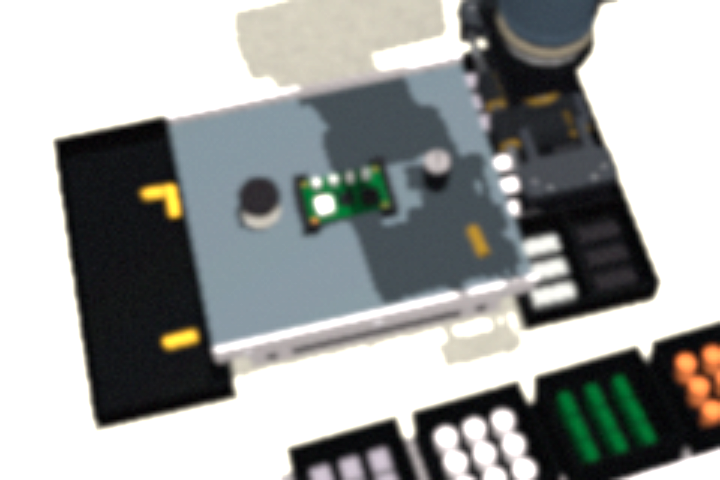

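C and A now lie together at (214,225) and D is at (220,273), all in the tray. B at (74.6,108.7) lies nearly square to the sweep. I push it in two stages.

Request:
move_arm:
  moves:
    - {"hand":0,"x":0,"y":0.08,"z":0.8,"wx":0,"wy":0,"wz":0}
    - {"hand":0,"x":0,"y":0,"z":0.9,"wx":0,"wy":0,"wz":0}
    - {"hand":0,"x":0,"y":0,"z":0.9,"wx":0,"wy":0,"wz":0}
    - {"hand":0,"x":0,"y":0,"z":0.9,"wx":0,"wy":0,"wz":0}
    - {"hand":0,"x":0,"y":0,"z":0.9,"wx":0,"wy":0,"wz":0}
    - {"hand":0,"x":0,"y":0,"z":0.7,"wx":0,"wy":0,"wz":0}
    - {"hand":0,"x":0,"y":0,"z":0.43,"wx":0,"wy":0,"wz":0}
    - {"hand":0,"x":0,"y":0,"z":0,"wx":0,"wy":0,"wz":0}
    - {"hand":0,"x":-0.2,"y":0,"z":0,"wx":0,"wy":0,"wz":0}
    - {"hand":0,"x":-0.2,"y":0,"z":0,"wx":0,"wy":0,"wz":0}
    - {"hand":0,"x":-0.2,"y":0,"z":0,"wx":0,"wy":0,"wz":0}
    - {"hand":0,"x":-0.2,"y":0,"z":0,"wx":0,"wy":0,"wz":0}
    - {"hand":0,"x":-0.3,"y":0,"z":0,"wx":0,"wy":0,"wz":0}
    - {"hand":0,"x":-0.3,"y":0,"z":0,"wx":0,"wy":0,"wz":0}
    - {"hand":0,"x":-0.3,"y":0,"z":0,"wx":0,"wy":0,"wz":0}
    - {"hand":0,"x":-0.3,"y":0,"z":0,"wx":0,"wy":0,"wz":0}
    - {"hand":0,"x":-0.3,"y":0,"z":0,"wx":0,"wy":0,"wz":0}
    - {"hand":0,"x":-0.3,"y":0,"z":0,"wx":0,"wy":0,"wz":0}
    - {"hand":0,"x":-0.3,"y":0,"z":0,"wx":0,"wy":0,"wz":0}
    - {"hand":0,"x":0,"y":0,"z":0,"wx":0,"wy":0,"wz":0}

```text
time_s: 22.85
position: [0.6461, 0.0252, 0.0602]
tcp_rot: [[0.051, 0.999, -0.0], [0.999, -0.051, -0.0], [-0.0, -0.0, -1.0]]
force: [0.0, 0.1, 0.4]
opening: 0.003
```

```bash
python3 look.py 14 scene,side; python3 - <<'E'
import cv2
a=cv2.imread('pics/scene_14.png')[160:320,160:400]
cv2.imwrite('pics/c14.png',cv2.convertScaleAbs(cv2.resize(a,None,fx=3,fy=3),alpha=2))
E
```

```text
t 22.85 tcp [0.6461 0.0252 0.0602] uv (np.float64(75.9), np.float64(65.1)) F [0.  0.1 0.4] open 0.003 xax [ 0.051  0.999 -0.   ]
scene
  px [513.  95.] n 6231 uv 0.0 0.0 z -512 LW 0 0 ang 0
  px [215. 225.] n 107 uv -70.8 -174.0 z 12 LW 47 39 ang 5
  px [220. 273.] n 75 uv 79.2 -181.4 z 8 LW 37 19 ang 96
side
```

View pics/c14.png

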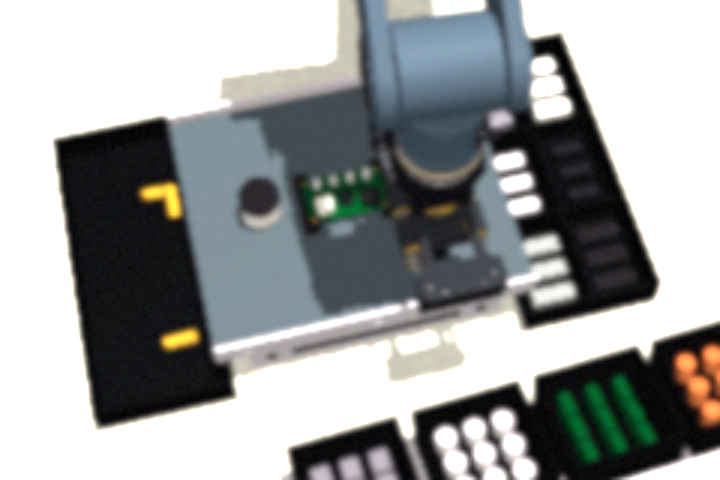

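B is hidden; I push another 70 mm or so, then lift and look.

Request:
move_arm:
  moves:
    - {"hand":0,"x":-0.2,"y":-0.03,"z":0,"wx":0,"wy":0,"wz":0}
    - {"hand":0,"x":-0.3,"y":0,"z":0,"wx":0,"wy":0,"wz":0}
    - {"hand":0,"x":-0.3,"y":0,"z":0,"wx":0,"wy":0,"wz":0}
    - {"hand":0,"x":-0.3,"y":0,"z":0,"wx":0,"wy":0,"wz":0}
    - {"hand":0,"x":-0.3,"y":0,"z":0,"wx":0,"wy":0,"wz":0}
    - {"hand":0,"x":-0.3,"y":0,"z":0,"wx":0,"wy":0,"wz":0}
    - {"hand":0,"x":-0.3,"y":0,"z":0,"wx":0,"wy":0,"wz":0}
    - {"hand":0,"x":-0.3,"y":0,"z":0,"wx":0,"wy":0,"wz":0}
    - {"hand":0,"x":-0.3,"y":0,"z":0,"wx":0,"wy":0,"wz":0}
    - {"hand":0,"x":-0.2,"y":0,"z":0,"wx":0,"wy":0,"wz":0}
    - {"hand":0,"x":0,"y":0,"z":0,"wx":0,"wy":0,"wz":0}
    - {"hand":0,"x":0.2,"y":0,"z":0,"wx":0,"wy":0,"wz":0}
    - {"hand":0,"x":0.5,"y":0,"z":-0.7,"wx":0,"wy":0,"wz":0}
    - {"hand":0,"x":0.8,"y":0,"z":-0.9,"wx":0,"wy":0,"wz":0}
    - {"hand":0,"x":0.8,"y":0,"z":-0.9,"wx":0,"wy":0,"wz":0}
    - {"hand":0,"x":0.5,"y":0,"z":-0.9,"wx":0,"wy":0,"wz":0}
    - {"hand":0,"x":0,"y":0,"z":-0.6,"wx":0,"wy":0,"wz":0}
    - {"hand":0,"x":0,"y":0,"z":0,"wx":0,"wy":0,"wz":0}

```text
time_s: 24.75
position: [0.6469, 0.0269, 0.1628]
tcp_rot: [[0.049, 0.999, 0.005], [0.999, -0.049, -0.001], [-0.001, 0.005, -1.0]]
force: [0.6, 0.1, 0.6]
opening: 0.008
```

```bash
python3 look.py 15 scene,side; python3 - <<'E'
import cv2
a=cv2.imread('pics/scene_15.png')[160:320,160:400]
cv2.imwrite('pics/c15.png',cv2.convertScaleAbs(cv2.resize(a,None,fx=3,fy=3),alpha=2))
E
```

```text
t 24.75 tcp [0.6469 0.0269 0.1628] uv (np.float64(76.7), np.float64(66.8)) F [0.6 0.1 0.6] open 0.008 xax [ 0.049  0.999 -0.001]
scene
  px [513.  95.] n 6172 uv 0.0 0.0 z -512 LW 0 0 ang 0
  px [214. 225.] n 106 uv -77.1 -169.5 z 10 LW 55 33 ang 39
  px [273. 249.] n 46 uv 72.2 -23.1 z 64 LW 37 12 ang 180
  px [220. 273.] n 76 uv 79.2 -181.8 z 8 LW 38 20 ang 89
side
```

View pics/c15.png

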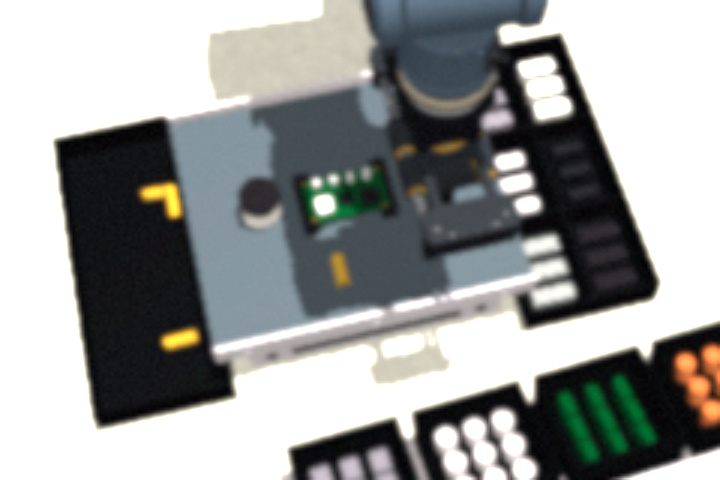

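B is at (273,249), platform (72,−23), square to the sweep. Final push.

Request:
move_arm:
  moves:
    - {"hand":0,"x":-0.7,"y":-0.09,"z":0.7,"wx":0,"wy":0,"wz":0}
    - {"hand":0,"x":-0.7,"y":0,"z":0.8,"wx":0,"wy":0,"wz":0}
    - {"hand":0,"x":-0.7,"y":0,"z":0.8,"wx":0,"wy":0,"wz":0}
    - {"hand":0,"x":-0.5,"y":0,"z":0.8,"wx":0,"wy":0,"wz":0}
    - {"hand":0,"x":0,"y":0,"z":0.7,"wx":0,"wy":0,"wz":0}
    - {"hand":0,"x":0,"y":0,"z":0.3,"wx":0,"wy":0,"wz":0}
    - {"hand":0,"x":0,"y":0,"z":0,"wx":0,"wy":0,"wz":0}
    - {"hand":0,"x":-0.2,"y":0,"z":0,"wx":0,"wy":0,"wz":0}
    - {"hand":0,"x":-0.2,"y":0,"z":0,"wx":0,"wy":0,"wz":0}
    - {"hand":0,"x":-0.3,"y":0,"z":0,"wx":0,"wy":0,"wz":0}
    - {"hand":0,"x":-0.3,"y":0,"z":0,"wx":0,"wy":0,"wz":0}
    - {"hand":0,"x":-0.3,"y":0,"z":0,"wx":0,"wy":0,"wz":0}
    - {"hand":0,"x":-0.3,"y":0,"z":0,"wx":0,"wy":0,"wz":0}
    - {"hand":0,"x":-0.3,"y":0,"z":0,"wx":0,"wy":0,"wz":0}
    - {"hand":0,"x":-0.3,"y":0,"z":0,"wx":0,"wy":0,"wz":0}
    - {"hand":0,"x":-0.3,"y":0,"z":0,"wx":0,"wy":0,"wz":0}
    - {"hand":0,"x":-0.3,"y":0,"z":0,"wx":0,"wy":0,"wz":0}
    - {"hand":0,"x":-0.3,"y":0,"z":0,"wx":0,"wy":0,"wz":0}
    - {"hand":0,"x":-0.3,"y":0,"z":0,"wx":0,"wy":0,"wz":0}
    - {"hand":0,"x":-0.3,"y":0,"z":0,"wx":0,"wy":0,"wz":0}

```text
time_s: 26.85
position: [0.6351, -0.1313, 0.0578]
tcp_rot: [[0.05, 0.999, -0.0], [0.999, -0.05, 0.0], [0.0, -0.0, -1.0]]
force: [-0.9, -0.2, -0.0]
opening: 0.006
```

Request:
move_arm:
  moves:
    - {"hand":0,"x":-0.3,"y":0,"z":0,"wx":0,"wy":0,"wz":0}
    - {"hand":0,"x":-0.3,"y":0,"z":0,"wx":0,"wy":0,"wz":0}
    - {"hand":0,"x":-0.3,"y":0,"z":0,"wx":0,"wy":0,"wz":0}
    - {"hand":0,"x":-0.35,"y":0,"z":0,"wx":0,"wy":0,"wz":0}
    - {"hand":0,"x":-0.4,"y":0,"z":0,"wx":0,"wy":0,"wz":0}
    - {"hand":0,"x":-0.4,"y":0,"z":0,"wx":0,"wy":0,"wz":0}
    - {"hand":0,"x":-0.4,"y":0,"z":0,"wx":0,"wy":0,"wz":0}
    - {"hand":0,"x":-0.4,"y":0,"z":0,"wx":0,"wy":0,"wz":0}
    - {"hand":0,"x":0,"y":0,"z":0,"wx":0,"wy":0,"wz":0}
    - {"hand":0,"x":0,"y":0,"z":-0.6,"wx":0,"wy":0,"wz":0}
    - {"hand":0,"x":0,"y":0,"z":-0.9,"wx":0,"wy":0,"wz":0}
    - {"hand":0,"x":0,"y":0,"z":-0.9,"wx":0,"wy":0,"wz":0}
    - {"hand":0,"x":0,"y":0,"z":-0.9,"wx":0,"wy":0,"wz":0}
    - {"hand":0,"x":0.7,"y":0,"z":-0.9,"wx":0,"wy":0,"wz":0}
    - {"hand":0,"x":0.9,"y":-0.5,"z":-0.9,"wx":0,"wy":0,"wz":0}
    - {"hand":0,"x":0.9,"y":-0.5,"z":0,"wx":0,"wy":0,"wz":0}
    - {"hand":0,"x":0.9,"y":-0.5,"z":0,"wx":0,"wy":0,"wz":0}
    - {"hand":0,"x":0.9,"y":-0.5,"z":0,"wx":0,"wy":0,"wz":0}
    - {"hand":0,"x":0,"y":0,"z":0,"wx":0,"wy":0,"wz":0}
    - {"hand":0,"x":0,"y":0,"z":0,"wx":0,"wy":0,"wz":0}

```text
time_s: 28.85
position: [0.5875, -0.0913, 0.1865]
tcp_rot: [[0.048, 0.999, 0.002], [0.999, -0.048, -0.001], [-0.001, 0.002, -1.0]]
force: [-0.3, -0.1, -0.3]
opening: 0.005
```

```bash
python3 look.py 16 scene,side; python3 - <<'E'
import cv2
a=cv2.imread('pics/scene_16.png')[160:320,160:400]
cv2.imwrite('pics/c16.png',cv2.convertScaleAbs(cv2.resize(a,None,fx=3,fy=3),alpha=2))
E
```

```text
t 28.85 tcp [ 0.5875 -0.0913  0.1865] uv (np.float64(23.2), np.float64(-54.2)) F [-0.3 -0.1 -0.3] open 0.005 xax [ 0.048  0.999 -0.001]
scene
  px [513.  95.] n 6247 uv 0.0 0.0 z -513 LW 0 0 ang 0
  px [214. 225.] n 87 uv -69.8 -174.3 z 13 LW 52 35 ang 11
  px [220. 270.] n 116 uv 69.8 -180.9 z 11 LW 39 36 ang 1
side
```

View pics/c16.png

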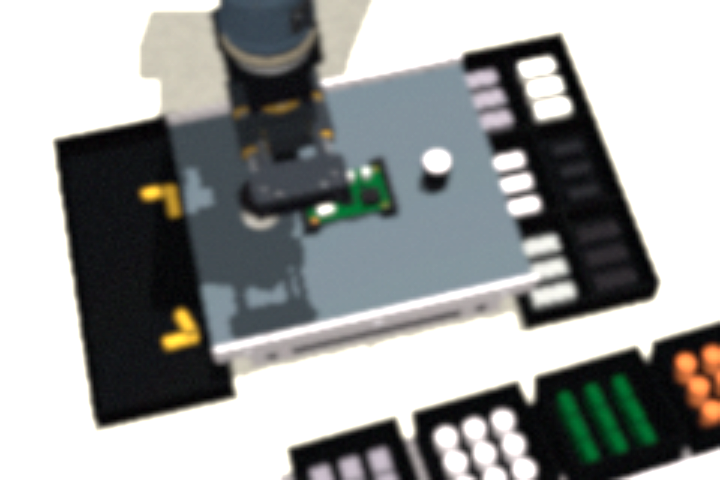

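View pics/scene_16.png

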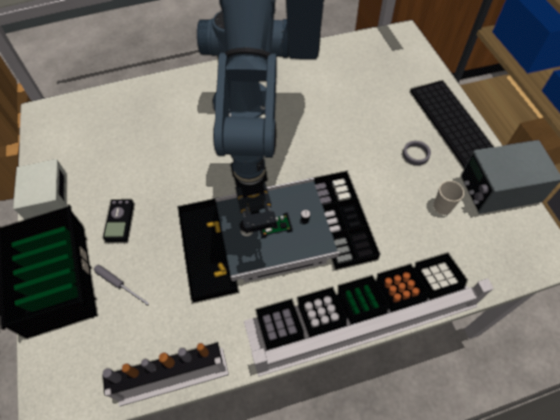

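All four spacers appear in the tray: pairs at (214,225) and (220,270), with the mat clear. I check the heights of A and B in case one leans on a wall, and confirm the bench items haven't moved.

```bash
python3 - <<'E'
from h import *
from rig import bot,vision
def uv(c):
    W=cloud(c,c['pose'] if 'pose' in c else None); R=np.array([[.9988,-.05],[.05,.9988]])
    W[...,:2]=(W[...,:2]-[.567,-.036])@R.T; return W*1000
c=vision.capture('scene');W=uv(c)
hsv=cv2.cvtColor(c['image'],cv2.COLOR_RGB2HSV)
m=((hsv[...,0]>12)&(hsv[...,0]<32)&(hsv[...,1]>120)&(hsv[...,2]>50))
p=W[m];p=p[(abs(p[:,0])<150)&(p[:,1]<-140)&(p[:,1]>-280)]
lab=cv2.kmeans(p[:,:2].astype(np.float32),4,None,(3,50,.1),10,cv2.KMEANS_PP_CENTERS)[1].ravel()
for i in range(4):
    q=p[lab==i]; print(len(q),q.mean(0).round(),'z',q[:,2].min().round(),q[:,2].max().round(),'v',q[:,1].min().round(),q[:,1].max().round())
c0=dict(np.load('scene0.npz'))
d=cv2.absdiff(c0['image'],c['image']).max(2)
for n,(a,b,e,f) in dict(cup=(430,180,470,220),tape=(400,135,435,170),driver=(90,260,150,310),meter=(100,195,140,245)).items(): print(n,d[b:f,a:e].max())
E
```

```text
37 [  61. -175.    9.] z -0.0 22.0 v -183.0 -164.0
44 [ -81. -180.   10.] z 0.0 18.0 v -195.0 -161.0
79 [  82. -180.   12.] z -0.0 29.0 v -198.0 -163.0
43 [ -62. -163.   16.] z 0.0 26.0 v -171.0 -157.0
cup 5
tape 4
driver 6
meter 5
```

```bash
python3 -c "
from rig import order,bot
print(bot.read_state()['time_s']); print(order.hand_in())"
```

```text
29.0
the job is handed in; nothing more can be done
None
```

All four spacers are in the plain tray on the right of the platform, and the job was handed in at 29 s. I swept each one over the open edge with closed fingers and never picked one up.

**Spacers:** In the last scene picture the mat is clear. The four spacers lie inside the tray walls, 5 to 45 mm from the platform edge. Their surfaces are below 30 mm, under the 40 mm rim. Depth on such small parts is noisy, so I can't tell whether one of them leans slightly on another. I took no separate measurement that they were at rest; the last one had been in the tray for over a second before hand-in.

**Other parts:** The cup, tape roll, screwdriver and meter areas match the first picture to within noise. For the board, capacitor and jar I have less:
- **Board:** its corner positions were unchanged at each look until the last spacer, with the arm always passing above it.
- **Capacitor and jar:** they looked upright and in place in the pictures, but I did not measure them. In the final picture the gripper partly hides the capacitor and the board.

**Force:** Every reading I took was 1 N or less per axis.

**Failed step:** The first move call was refused because each row needs all seven values. Nothing moved.

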